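# Clamp a forming block in a jeweller's quick-release vise

### The arm

A 7-joint arm with a two-finger parallel gripper is mounted at the origin on the work surface. World frame = base frame: x ahead of the robot, y to its left, z up, the work surface at z = 0. Lengths are in mm, angles in rad, forces in N, time in s.
With the tool pointing down it reaches from about 400 to 875 mm from the base axis. Payload 4.4 kg.
Tool frame: the origin (TCP) lies between the finger pads; the fingertips stand 22 mm ahead of it and the grasp point (between the pads) lies 3 mm ahead of it; z points along the fingers, y is the line along which they close (so a half turn about z gives the same grasp; the last joint's range is limited). The gripper opens to 85 mm and grips with 20 to 120 N. Pads are 22 mm wide; open, the fingers measure 114 mm over their backs; the gripper's body (76 mm by 85 mm) begins 54 mm behind the grasp point. The pads swing forward as they close: fully open they stand 13 mm farther back than shut.
Start: joints at [-1.386, 0.628, 0.038, 1.517, -0.027, 0.996, -0.02], TCP at [161.291, 629.685, 220.613] pointing down, gripper open.
Joint ranges: [-3.06, 3.06], [-0.37, 2.12], [-1.25, 1.32], [0.18, 2.47], [-1.1, 4.24], [0.23, 1.98], [-2.94, 2.94]. Speed limits (rad/s): [2.57, 2.57, 3.14, 3.14, 3.14, 3.14, 3.14].

### API

Orientations are given as [roll, pitch, yaw] about the fixed x, y, z axes, in that order (R = Rz(yaw) Ry(pitch) Rx(roll)).
In Python, from cell import ctrl gives the robot as it stands.
- The arm moves only by the tool step_arm, never from a script. Its argument "plan" is a list of rows, each an object of numbers: "dx", "dy", "dz": the shift along the tool's x, y, z scaled (see below); "ax", "ay", "az": the turn, a rotation vector about the tool's x, y, z scaled (see below); "gripper": the opening, from 0 (shut) to 1 (fully open). A call has 1 to 20 rows; each row shifts and turns the commanded pose from where the row before left it, along the tool's axes as they then stand; what a row does not reach is not made up. The controller multiplies each number of a shift by 0.3 m and each number of a turn by 90 degrees. A row lasts 1/8 s, in which the tool goes at most 62.5 mm and 10.7 degrees, less where a joint would pass 70% of its speed; a pose out of reach is approached as far as the arm can. A call with a number of a shift or a turn outside -1 to 1 is refused whole. A call with a gripper value outside its range is refused whole. The fingers move at their own pace and stop on an object; the grip force is fixed at half the most. Time passes only in rows, so rows that do not move let the fingers close. It gives the time, the measured TCP pose, the force, the opening and the grip force at its end, in the units of the state.
- ctrl.read_state(): the state, without advancing time (a new reading comes with each control period).
- ctrl.get_image(name): name is "side" or "top"; returns a dict with "color" (480x640x3 uint8, red, green, blue), "range_z" (480x640 float32, mm along the optical axis (not along the pixel's ray), 0 where there is no reading), "fx", "fy", "cx", "cy" (pixels), "T" (4x4, takes a point from camera to world coordinates). Camera axes: x right, y down, z forward; pixel columns grow to the right and rows downward; lengths in mm; the calibration is good to about 2 mm. A picture is of the moment at which its call begins.
- ctrl.finish_job(): hands the job in; it is judged then, once.
The state is a dict: "clock": time; "qpos": joint angles; "qd": joint speeds; "tau": joint torques, N m; "eef_pos": TCP position; "tool_rot": TCP orientation; "force": force on the tool from outside, world axes, zero at the start; "torque": the same for the moment, N m; "width": finger opening in mm; "gripper_force": force on a finger pad.
Only numpy, scipy, OpenCV 4.12 (cv2) and the standard library are available. Lean on these libraries where they do the work, as an engineer would, in place of code of your own. Each camera call takes 0.05 s, during which the arm holds its last target. There are 200 camera calls.

### The job

Stand the wooden forming block upright on the ledge of the blue vise, its long sides along the jaws and centred on their width, and let go of it. Then squeeze the red quick-release lever to the steel thumb plate, slide the moving jaw up to the block, let the lever go so that it latches, and wind the crank clockwise until the block is clamped really tight; then let go of everything. Leave the charcoal block, the jar and the torch stand where they are.

Things in the scene. Friction and masses are not known exactly. Their poses are not given: they have to be found in the camera images.
- vise: Blue bench vise, bolted down. Origin on the bench below the middle of the fixed jaw's face; x = sliding direction, from moving jaw (robot side) to fixed jaw; y along the jaws; z up. Fixed jaw's face at x = 0, 96 mm wide, top at z = 147 mm, body to x = 40 mm. 12 mm foot plate, x -180 to 70, y -65 to 65 mm. Rack (12 mm pitch) on the -y side, x -112 to 36, y -76 to -40 mm, top at z = 88 mm
- ledge (a point): Middle of the vise's flat ledge, on which the work stands: vise z = 115 mm, 58 mm deep (vise x -58 to 0 mm), 80 mm wide (y); so 29 mm before the fixed jaw's face. Axes as the vise's. The jaws rise 32 mm above it
- saddle (a joint): Travel (m) along vise +x of the saddle that carries moving jaw, lever and crank; starts wide open (0 to 0.03), ends at 0.085. The moving jaw's face is at vise x = -0.120 + this + 0.002 x the crank angle in rad. Slides with 2 to 3 N while the lever is squeezed; locked otherwise
- lever (a joint): Angle (rad) of the red squeeze lever, sprung outward. 0 = its half nut is latched in the rack; 0.1 to 0.2 = the teeth stand on the rack's, not yet latched (they drop in when winding the crank against the work shifts the saddle back, by up to 12 mm); above 0.26 = saddle free; 0.34 = end stop
- lever_grip (a point): Squeeze here: midway between the red lever (outer face 25 mm to vise -y) and the steel thumb plate (outer face 25 mm to +y), at vise z = 181 mm. Both 18 mm wide (x), tops 22 mm above this point, saddle's top 36 mm below. Pinched along y here the lever gives way up to 15 mm (50 to 35 mm over both) at 5 to 9 N; grip with 20 N or more to drag the saddle. 30 mm behind the moving jaw's wound-back face
- jaw_face (a point): Centre of the moving jaw's working face (steel plate 96 mm wide, 32 mm high, top at vise z = 147 mm). Axes as the vise's
- jaw: The moving jaw's steel plate, pushed out of the saddle by the screw by up to 36 mm. Origin at the foot of its face
- crank (a joint): Crank angle a (rad): 0 = wound back, arm straight up; grows clockwise as seen from the robot (looking along vise +x), to 18. Each rad moves the jaw plate 2 mm to the fixed jaw. Axis at vise y = 0, z = 95 mm. Stays where it is left. Free it takes about 5 N at the handle; against the work this climbs steeply (2 N for each 45 N of clamping): some 12 N at the handle is really tight
- handle_grip (a point): Middle of the crank's wooden handle, a cylinder of 18 mm diameter, 54 mm long, along vise x, spinning freely on its pin. At crank angle a: vise x = -0.224 + saddle value (m), y = -45 sin a, z = 95 + 45 cos a (mm). The bench pin overhead and the saddle leave no room for an upright gripper: lean it back towards the robot by 30 to 45 degrees
- block_center (a point): Centre (half-way up) of the beech forming block, 45 mm (its x) x 90 mm (its y) x 75 mm high, 0.15 to 0.3 kg, upright on the bench, an open channel 25 mm wide and 13 mm deep along its top (y). To be stood with its y along the vise's y, either way round
- charcoal: Black charcoal soldering block, 75 x 100 x 34 mm, loose on the bench; leave it alone. Origin under its centre
- jar: Amber glass jar with a lid, 68 mm in diameter, 85 mm tall, loose on the bench; leave it alone. Origin under its centre
- stand: Torch stand: steel foot 72 mm in diameter, slim post with a brass holder, 210 mm tall, loose on the bench; leave it alone. Origin under its centre
- bench_pin (a point): Middle of the front edge, top side, of the bench pin: a wooden tongue 64 mm long (vise x), 40 mm wide, 12 mm thick, fixed on the saddle and jutting out towards the robot above the crank; its top at vise z = 195 mm. Its edge is 2 mm nearer the robot than the handle's middle
Not all that is in view belongs to the job. Of the things shaped like the part that bears block_center, the wooden one is meant.

How it is judged:
By the outcome, as a careful person would: the job done as asked, in the order asked, and still so for the second after the job is handed in, with the robot touching nothing.
It also fails if it takes over 67 s, if anything falls off the work surface, if the arm or the gripper's body presses on something with over 40 N, if the wrist force passes 120 N, or if a joint passes its speed limit or range.

## Working session

There is one attempt and no reset: what is moved stays moved. The work goes in short steps, Python scripts to look and compute and a tool call to move; the robot and the scene stay as the last step left them, time stands still between calls to the robot, and variables do not carry over. Pictures are saved under pics/ and viewed, at most 10 in all, crops included, and the job is handed in when it is done.

Besides the shell and the picture viewer there is one more tool, called after ">>>" in YAML: its name, and indented under it one key for each argument. step_arm: Moves the arm, as the interface text tells. Shifts and turns lie within -1 to 1; 1 stands for 0.3 m of shift or 90 degrees of turn. Its arguments: {"type":"object","properties":{"plan":{"type":"array"}},"required":["plan"]}

```bash
ls; mkdir -p pics; python3 - <<'E'
from cell import ctrl
import cv2,numpy as np
s=ctrl.read_state();print(s)
for n in("side","top"):
    g=ctrl.get_image(n);np.savez(f"{n}0.npz",**g)
    cv2.imwrite(f"pics/{n}0.png",g["color"][:,:,::-1]);print(n,g["fx"],g["fy"],g["cx"],g["cy"],g["T"].round(3).tolist())
E
```

```text
pics
{'clock': 0.0, 'qpos': array([-1.38579626,  0.62934108,  0.0384288 ,  1.51836431, -0.02699586,
        0.99631997, -0.01998778]), 'qd': array([ 1.04225565e-03, -2.38741145e-04, -8.66837186e-04, -6.73873971e-05,
       -6.18938715e-04, -3.88876230e-04,  8.95162967e-05]), 'tau': array([ 3.17119157e-04, -5.63402259e+01,  1.22647092e+00, -1.93445045e+01,
        1.10886118e-02,  1.03575361e-02, -3.33823039e-06]), 'eef_pos': array([161.12076371, 629.04231109, 219.69333858]), 'tool_rot': array([-3.13967767e+00,  2.08443206e-05,  2.89081781e+00]), 'force': array([ 0.1543093 , -1.30069087, -0.1424329 ]), 'torque': array([-0.01866526,  0.00125965, -0.01664685]), 'gripper_force': 0.0, 'width': 85.24477224710543}
side 596.5420671610631 596.5420671610631 318.5559148654227 244.43414748521934 [[0.896, -0.234, 0.377, 51.585], [-0.443, -0.442, 0.78, -1058.75], [-0.016, -0.866, -0.5, 881.754], [0.0, 0.0, 0.0, 1.0]]
top 443.64533301840794 443.64533301840794 329.247471266559 240.98823508092775 [[0.023, -0.989, 0.149, 448.353], [-0.999, -0.019, 0.031, 53.29], [-0.028, -0.149, -0.988, 1112.591], [0.0, 0.0, 0.0, 1.0]]
```

View pics/top0.png

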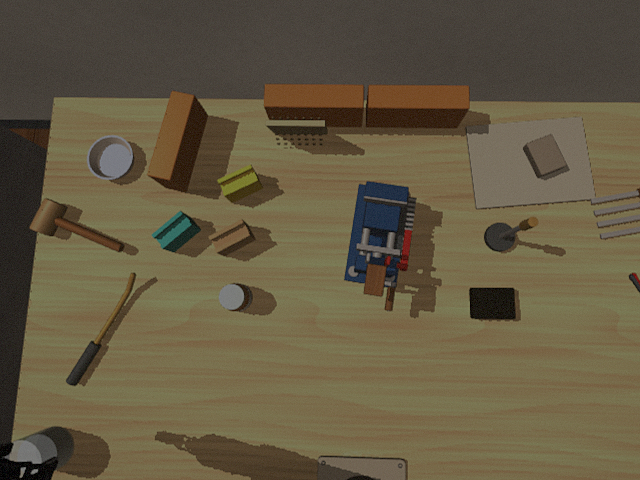

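View pics/side0.png

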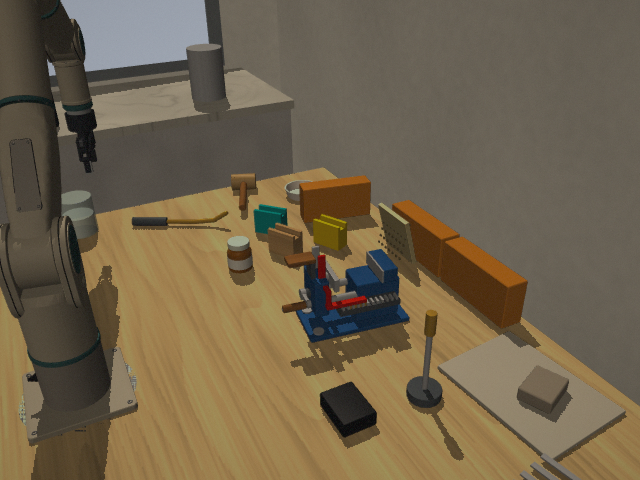

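Top view: candidates for the block are the wooden one (232,238), the teal one (177,232), the yellow one (240,184), and a brownish stone on the board (545,157). The wooden one with the channel at (232,238), at (285,241) in the side view, fits. The vise is at about (380,235) and the crank handle at (390,297). I'll check this in a close crop.

```bash
cat > h.py <<'E'
import numpy as np,cv2
from cell import ctrl
def load(n): return dict(np.load(n+".npz"))
def cloud(g):
    z=g["range_z"].astype(float);v,u=np.mgrid[:480,:640]
    P=np.stack([(u-g["cx"])/g["fx"]*z,(v-g["cy"])/g["fy"]*z,z],-1)
    W=P@g["T"][:3,:3].T+g["T"][:3,3]; W[z==0]=np.nan
    return W
def rect(P):
    return cv2.minAreaRect(P[:,:2].astype(np.float32))
E
python3 - <<'E'
from h import *
a=load("top0");b=load("side0")
A=cv2.resize(a["color"][150:320,200:430],None,fx=2.6,fy=2.6,interpolation=cv2.INTER_CUBIC)
B=cv2.resize(b["color"][190:345,225:425],None,fx=3,fy=3,interpolation=cv2.INTER_CUBIC)
cv2.imwrite("pics/cropA.png",np.clip(A[:,:,::-1]*1.5,0,255));cv2.imwrite("pics/cropB.png",np.clip(B[:,:,::-1]*1.3,0,255))
W=cloud(a)
for u,v in [(232,238),(177,232),(240,184),(300,350),(235,297),(385,200),(372,278),(390,297),(382,250),(405,240)]: print(u,v,W[v,u].round(1))
# wooden block top
R=W[210:265,205:262];C=a["color"][210:265,205:262].astype(int)
m=(R[...,2]>68)&(R[...,2]<85); print("block",m.sum(),rect(R[m]),np.nanmedian(R[m],0))
m=(R[...,2]>55)&(R[...,2]<68); print("chan",m.sum(),rect(R[m]) if m.sum()>4 else 0)
W2=cloud(b)
R=W2[215:265,262:308].reshape(-1,3);m=(R[:,2]>69)&(R[:,2]<85);print("side block",m.sum(),rect(R[m]),R[m].mean(0))
E
```

```text
232 238 [609.5 321.8  59.1]
177 232 [619.5 452.3  72.3]
240 184 [739.6 305.5  76.1]
300 350 [ 3.440e+02  1.535e+02 -3.000e-01]
235 297 [467.6 300.9  83. ]
385 200 [688.7 -38.6 144.7]
372 278 [511.   -8.1 192.5]
390 297 [475.2 -54.5 105.9]
382 250 [576.  -32.6 145. ]
405 240 [605.8 -88.8 102.3]
block 344 ((614.4918823242188, 326.07354736328125), (46.1026725769043, 89.60919952392578), 29.185985565185547) [614.57098638 325.02546712  72.85150989]
chan 418 ((614.7291259765625, 325.8406982421875), (46.35987091064453, 90.4538345336914), 29.96428108215332)
side block 185 ((609.8424072265625, 346.3285217285156), (75.37086486816406, 153.61459350585938), 6.673800945281982) [612.60502683 323.67139791  72.66428292][ WARN:0@0.160] global loadsave.cpp:1063 imwrite_ Unsupported depth image for selected encoder is fallbacked to CV_8U.
```

View pics/cropA.png

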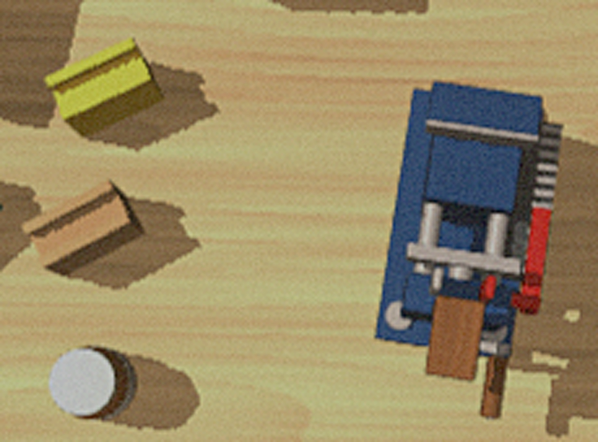

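View pics/cropB.png

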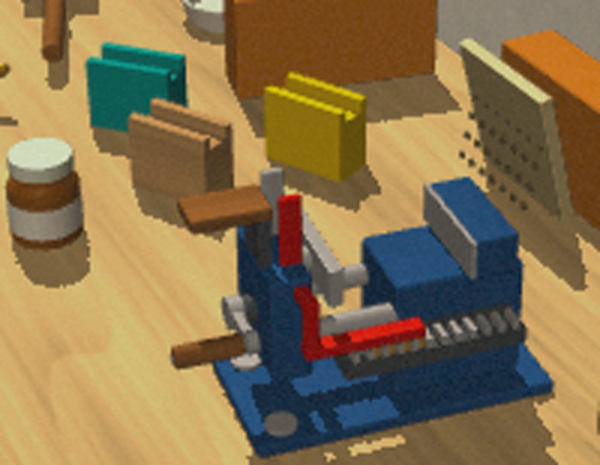

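The crop confirms it: the beech block has its channel on top, the teal and yellow ones are decoys. The crank handle sticks out at the lower right, on the vise's -y side. Next I'll measure the vise pose, jaw and lever.

```bash
python3 - <<'E'
from h import *
a=load("top0");W=cloud(a);b=load("side0");W2=cloud(b)
box=np.zeros((480,640),bool);box[175:320,335:430]=1
# fixed jaw top
m=box&(W[...,2]>143)&(W[...,2]<150)&(W[...,0]>650); r=rect(W[m]);print("jawtop",m.sum(),r)
m=box&(W[...,2]>8)&(W[...,2]<16); r=rect(W[m]);print("foot",m.sum(),r)
m=box&(W[...,2]>189)&(W[...,2]<199); print("pin",m.sum(),rect(W[m]),np.median(W[m],0))
m=box&(W[...,2]>109)&(W[...,2]<120)&(W[...,0]>600); print("ledge",m.sum(),rect(W[m]))
C=a["color"].astype(int);red=(C[...,0]>2*C[...,1]+20)&(C[...,2]*2<C[...,0])&box&(C[...,0]>90)
print("red top",red.sum());P=W[red];print(P[P[:,2].argsort()[::-1]][:12].round(0).tolist())
m=box&(W[...,2]>141)&(W[...,2]<151)&(W[...,0]<640)&(W[...,0]>555); print("plate",m.sum(),rect(W[m]))
# side
box=np.zeros((480,640),bool);box[235:350,270:420]=1
m=box&(W2[...,2]>143)&(W2[...,2]<150)&(W2[...,0]>650); print("S jawtop",m.sum(),rect(W2[m]))
m=box&(W2[...,2]>189)&(W2[...,2]<199); print("S pin",m.sum(),rect(W2[m]))
C=b["color"].astype(int);red=(C[...,0]>2.5*C[...,1])&(C[...,2]*2<C[...,0])&box&(C[...,0]>90)
P=W2[red&(W2[...,2]>165)];print("S lever",len(P),P.mean(0),P.min(0),P.max(0))
E
```

```text
jawtop 699 ((708.0829467773438, -41.56707000732422), (95.78606414794922, 40.505924224853516), 82.33100891113281)
foot 1077 ((633.548095703125, -31.496795654296875), (129.3994903564453, 249.0106201171875), 82.31002044677734)
pin 615 ((519.521240234375, -15.989387512207031), (49.9259033203125, 84.94086456298828), 82.61756896972656) [510.69493169 -14.24910342 193.22096364]
ledge 884 ((669.8389282226562, -30.88660430908203), (96.97357940673828, 82.3856201171875), 74.72838592529297)
red top 218
[[nan, nan, nan], [nan, nan, nan], [550.0, -40.0, 203.0], [546.0, -38.0, 203.0], [550.0, -42.0, 203.0], [556.0, -42.0, 203.0], [554.0, -44.0, 203.0], [548.0, -40.0, 202.0], [548.0, -42.0, 202.0], [552.0, -42.0, 202.0], [544.0, -42.0, 202.0], [552.0, -40.0, 201.0]]
plate 337 ((570.8970336914062, -24.096424102783203), (94.6351547241211, 35.72462463378906), 87.4243392944336)
S jawtop 372 ((705.7625122070312, -43.44993209838867), (104.2299575805664, 41.75654983520508), 83.33036804199219)
S pin 364 ((517.6661376953125, -18.648513793945312), (53.57429504394531, 85.99878692626953), 80.6569595336914)
S lever 69 [545.29536154 -45.19332876 186.71495103] [537.22703668 -51.82942499 166.16808371] [554.43340546 -37.99154234 205.19489196]
```

>>> step_arm:
  plan:
    - {"az": 0.1022,"gripper": 1}
    - {"az": 0.1022,"gripper": 1}
    - {"az": 0.1022,"gripper": 1}
    - {"az": 0.1022,"gripper": 1}
    - {"az": 0.1022,"gripper": 1}
    - {"dx": -0.1806,"dy": 0.0907,"gripper": 1}
    - {"dx": -0.1806,"dy": 0.0907,"gripper": 1}
    - {"dx": -0.1806,"dy": 0.0907,"gripper": 1}
    - {"dx": -0.1806,"dy": 0.0907,"gripper": 1}
    - {"dx": -0.1806,"dy": 0.0907,"gripper": 1}
    - {"dx": -0.1806,"dy": 0.0907,"gripper": 1}
    - {"dx": -0.1806,"dy": 0.0907,"gripper": 1}
    - {"dx": -0.1806,"dy": 0.0907,"gripper": 1}
    - {"dx": -0.1806,"dy": 0.0907,"gripper": 1}
    - {"gripper": 1}

```text
invalid input
```

```bash
cat >> h.py <<'E'
from scipy.spatial.transform import Rotation as Ro
O=np.array([688.2,-38.9,0]);YV=np.radians(-7.67)
V=Ro.from_euler('z',YV).as_matrix()
def v2w(p): return O+V@np.array(p,float)
def w2v(p): return (np.asarray(p)-O)@V
def rel(target,down_yaw=None,lean=0):
    s=ctrl.read_state();R=Ro.from_euler('xyz',s["tool_rot"])
    print("t",round(s["clock"],2),"pos",s["eef_pos"].round(1),"rot deg",np.degrees(s["tool_rot"]).round(2),"w",round(s["width"],1),"gf",round(s["gripper_force"],1),"F",s["force"].round(1))
    if target is not None: print("shift units",(R.inv().apply(np.array(target)-s["eef_pos"])/300).round(4))
    if down_yaw is not None:
        T=Ro.from_euler('z',down_yaw,degrees=True)*Ro.from_euler('x',180,degrees=True)*Ro.from_euler('y',lean,degrees=True)
        print("turn units",((R.inv()*T).as_rotvec()/np.pi*2).round(4))
E
python3 - <<'E'
from h import *
rel([614.5,325.5,58],119.6)
W=cloud(load("top0"));P=W[175:320,335:430].reshape(-1,3);P=P[~np.isnan(P[:,0])];Q=w2v(P)
m=(Q[:,2]>140)&(Q[:,2]<151)&(Q[:,0]<-60)&(Q[:,0]>-130)
h=np.histogram(Q[m,0],bins=np.arange(-130,-59,3));print(list(zip(h[1].astype(int),h[0])))
m=(Q[:,0]<-195)&(Q[:,1]<-25)&(Q[:,2]>60);print("handle",m.sum(),Q[m].min(0),Q[m].max(0),Q[m].mean(0))
W=cloud(load("side0"));P=W[235:350,270:420].reshape(-1,3);P=P[~np.isnan(P[:,0])];Q=w2v(P)
m=(Q[:,0]<-205)&(Q[:,2]>40)&(Q[:,2]<160);print("S handle",m.sum(),Q[m].min(0),Q[m].max(0),Q[m].mean(0))
E
```

```text
t 0.1 pos [161.1 629.1 219.8] rot deg [-179.9     0.    165.63] w 85.2 gf 0.0 F [0.2 0.5 0.6]
shift units [-1.7151 -0.6045  0.5403]
turn units [-1.000e-03  4.000e-04  5.115e-01]
[(np.int64(-130), np.int64(33)), (np.int64(-127), np.int64(0)), (np.int64(-124), np.int64(1)), (np.int64(-121), np.int64(4)), (np.int64(-118), np.int64(28)), (np.int64(-115), np.int64(61)), (np.int64(-112), np.int64(59)), (np.int64(-109), np.int64(57)), (np.int64(-106), np.int64(45)), (np.int64(-103), np.int64(0)), (np.int64(-100), np.int64(0)), (np.int64(-97), np.int64(0)), (np.int64(-94), np.int64(0)), (np.int64(-91), np.int64(0)), (np.int64(-88), np.int64(0)), (np.int64(-85), np.int64(0)), (np.int64(-82), np.int64(0)), (np.int64(-79), np.int64(0)), (np.int64(-76), np.int64(0)), (np.int64(-73), np.int64(0)), (np.int64(-70), np.int64(0)), (np.int64(-67), np.int64(0)), (np.int64(-64), np.int64(0))]
handle 155 [-238.55914969  -53.54321793   94.93697109] [-195.49085345  -35.56506109  109.40939839] [-216.66531671  -43.98292809  102.15470751]
S handle 128 [-240.35427556  -60.04697183   84.70420941] [-205.46564954  -40.88882548  108.68221242] [-222.94270892  -51.31612225  100.27305639]
```

>>> step_arm:
  plan:
    - {"dx": 0,"dy": 0,"dz": 0,"ax": 0,"ay": 0,"az": 0.1022,"gripper": 1}
    - {"dx": 0,"dy": 0,"dz": 0,"ax": 0,"ay": 0,"az": 0.1022,"gripper": 1}
    - {"dx": 0,"dy": 0,"dz": 0,"ax": 0,"ay": 0,"az": 0.1022,"gripper": 1}
    - {"dx": 0,"dy": 0,"dz": 0,"ax": 0,"ay": 0,"az": 0.1022,"gripper": 1}
    - {"dx": 0,"dy": 0,"dz": 0,"ax": 0,"ay": 0,"az": 0.1022,"gripper": 1}
    - {"dx": -0.1806,"dy": 0.0907,"dz": 0,"ax": 0,"ay": 0,"az": 0,"gripper": 1}
    - {"dx": -0.1806,"dy": 0.0907,"dz": 0,"ax": 0,"ay": 0,"az": 0,"gripper": 1}
    - {"dx": -0.1806,"dy": 0.0907,"dz": 0,"ax": 0,"ay": 0,"az": 0,"gripper": 1}
    - {"dx": -0.1806,"dy": 0.0907,"dz": 0,"ax": 0,"ay": 0,"az": 0,"gripper": 1}
    - {"dx": -0.1806,"dy": 0.0907,"dz": 0,"ax": 0,"ay": 0,"az": 0,"gripper": 1}
    - {"dx": -0.1806,"dy": 0.0907,"dz": 0,"ax": 0,"ay": 0,"az": 0,"gripper": 1}
    - {"dx": -0.1806,"dy": 0.0907,"dz": 0,"ax": 0,"ay": 0,"az": 0,"gripper": 1}
    - {"dx": -0.1806,"dy": 0.0907,"dz": 0,"ax": 0,"ay": 0,"az": 0,"gripper": 1}
    - {"dx": -0.1806,"dy": 0.0907,"dz": 0,"ax": 0,"ay": 0,"az": 0,"gripper": 1}
    - {"dx": 0,"dy": 0,"dz": 0,"ax": 0,"ay": 0,"az": 0,"gripper": 1}

```text
clock: 1.98
eef_pos: [620.2, 319.7, 219.8]
tool_rot: [-3.142, 0.005, 2.078]
force: [-0.8, 0.1, -0.3]
width: 85.5
gripper_force: 0.0
```

```bash
python3 - <<'E'
from h import *
rel([614.5,325.5,58],119.6)
E
```

```text
t 1.98 pos [620.2 319.7 219.8] rot deg [-180.      0.31  119.09] w 85.5 gf 0.0 F [-0.8  0.1 -0.3]
shift units [ 0.0289 -0.0071  0.5393]
turn units [-0.      0.0035 -0.0057]
```

>>> step_arm:
  plan:
    - {"dx": 0.0,"dy": 0,"dz": 0.17,"ax": 0,"ay": 0,"az": 0,"gripper": 1}
    - {"dx": 0,"dy": 0,"dz": 0.17,"ax": 0,"ay": 0,"az": 0,"gripper": 1}
    - {"dx": 0,"dy": 0,"dz": 0,"ax": 0,"ay": 0,"az": 0,"gripper": 1}

```text
clock: 2.35
eef_pos: [610.9, 326.3, 114.0]
tool_rot: [-3.131, -0.001, 2.089]
force: [-0.1, -0.4, 0.1]
width: 85.5
gripper_force: 0.0
```

```bash
python3 - <<'E'
from h import *
rel([614.5,325.5,58],119.6)
E
```

```text
t 2.35 pos [610.9 326.3 114. ] rot deg [-1.7940e+02 -6.0000e-02  1.1969e+02] w 85.5 gf 0.0 F [-0.1 -0.4  0.1]
shift units [-0.0085  0.0111  0.1865]
turn units [-0.0066 -0.0007  0.001 ]
```

>>> step_arm:
  plan:
    - {"dx": 0.0,"dy": 0,"dz": 0.1,"ax": 0,"ay": 0,"az": 0,"gripper": 1}
    - {"dx": 0,"dy": 0,"dz": 0.09,"ax": 0,"ay": 0,"az": 0,"gripper": 1}
    - {"dx": 0,"dy": 0,"dz": 0,"ax": 0,"ay": 0,"az": 0,"gripper": 1}
    - {"dx": 0,"dy": 0,"dz": 0,"ax": 0,"ay": 0,"az": 0,"gripper": 1}
    - {"dx": 0,"dy": 0,"dz": 0,"ax": 0,"ay": 0,"az": 0,"gripper": 1}

```text
clock: 2.98
eef_pos: [616.5, 327.7, 63.8]
tool_rot: [3.138, 0.0, 2.088]
force: [0.5, 0.2, 0.3]
width: 85.6
gripper_force: 0.0
```

```bash
python3 - <<'E'
from h import *
rel([614.5,325.5,58],119.6)
E
```

```text
t 2.98 pos [616.5 327.7  63.8] rot deg [179.8    0.   119.65] w 85.6 gf 0.0 F [0.5 0.2 0.3]
shift units [-0.003  -0.0096  0.0194]
turn units [0.0022 0.     0.0005]
```

>>> step_arm:
  plan:
    - {"dx": -0.003,"dy": -0.0096,"dz": 0.0185,"ax": 0,"ay": 0,"az": 0,"gripper": 1}
    - {"dx": 0,"dy": 0,"dz": 0,"ax": 0,"ay": 0,"az": 0,"gripper": 1}
    - {"dx": 0,"dy": 0,"dz": 0,"ax": 0,"ay": 0,"az": 0,"gripper": 0.3}
    - {"dx": 0,"dy": 0,"dz": 0,"ax": 0,"ay": 0,"az": 0,"gripper": 0.3}
    - {"dx": 0,"dy": 0,"dz": 0,"ax": 0,"ay": 0,"az": 0,"gripper": 0.3}
    - {"dx": 0,"dy": 0,"dz": 0,"ax": 0,"ay": 0,"az": 0,"gripper": 0.3}
    - {"dx": 0,"dy": 0,"dz": 0,"ax": 0,"ay": 0,"az": 0,"gripper": 0.3}

```text
clock: 3.85
eef_pos: [613.9, 325.1, 56.6]
tool_rot: [3.14, 0.0, 2.088]
force: [0.4, 0.5, 3.5]
width: 42.8
gripper_force: 61.5
```

```bash
python3 - <<'E'
from h import *
rel([614.5,325.5,58],119.6)
E
```

```text
t 3.85 pos [613.9 325.1  56.6] rot deg [179.91   0.   119.64] w 42.8 gf 61.5 F [0.4 0.5 3.5]
shift units [ 0.0003  0.0024 -0.0047]
turn units [0.001  0.     0.0004]
```

>>> step_arm:
  plan:
    - {"dx": 0,"dy": 0,"dz": -0.1,"ax": 0,"ay": 0,"az": 0,"gripper": 0.3}
    - {"dx": 0,"dy": 0,"dz": -0.19,"ax": 0,"ay": 0,"az": 0,"gripper": 0.3}
    - {"dx": 0,"dy": 0,"dz": -0.19,"ax": 0,"ay": 0,"az": 0,"gripper": 0.3}
    - {"dx": 0,"dy": 0,"dz": -0.1,"ax": 0,"ay": 0,"az": 0,"gripper": 0.3}
    - {"dx": 0,"dy": 0,"dz": 0,"ax": 0,"ay": 0,"az": 0.1,"gripper": 0.3}
    - {"dx": 0,"dy": 0,"dz": 0,"ax": 0,"ay": 0,"az": 0.1046,"gripper": 0.3}
    - {"dx": 0,"dy": 0,"dz": 0,"ax": 0,"ay": 0,"az": 0.105,"gripper": 0.3}
    - {"dx": 0,"dy": 0,"dz": 0,"ax": 0,"ay": 0,"az": 0.105,"gripper": 0.3}
    - {"dx": 0,"dy": 0,"dz": 0,"ax": 0,"ay": 0,"az": 0,"gripper": 0.3}
    - {"dx": 0,"dy": 0,"dz": 0,"ax": 0,"ay": 0,"az": 0,"gripper": 0.3}

```text
clock: 5.1
eef_pos: [612.7, 324.7, 229.4]
tool_rot: [-3.14, 0.001, 1.44]
force: [0.3, -0.6, -1.8]
width: 42.9
gripper_force: 61.7
```

```bash
python3 - <<'E'
from h import *
print(v2w([-25.5,0,230]));rel(v2w([-25.5,0,230]),82.33)
E
```

```text
[662.92814292 -35.49658412 230.        ]
t 5.1 pos [612.7 324.7 229.4] rot deg [-1.7993e+02  4.0000e-02  8.2480e+01] w 42.9 gf 61.7 F [ 0.3 -0.6 -1.8]
shift units [-1.1683  0.323  -0.0015]
turn units [-0.0008  0.0005  0.0017]
```

>>> step_arm:
  plan:
    - {"dx": -0.16,"dy": 0.045,"dz": 0,"ax": 0,"ay": 0,"az": 0,"gripper": 0.3}
    - {"dx": -0.18,"dy": 0.05,"dz": 0,"ax": 0,"ay": 0,"az": 0,"gripper": 0.3}
    - {"dx": -0.18,"dy": 0.05,"dz": 0,"ax": 0,"ay": 0,"az": 0,"gripper": 0.3}
    - {"dx": -0.18,"dy": 0.05,"dz": 0,"ax": 0,"ay": 0,"az": 0,"gripper": 0.3}
    - {"dx": -0.18,"dy": 0.05,"dz": 0,"ax": 0,"ay": 0,"az": 0,"gripper": 0.3}
    - {"dx": -0.18,"dy": 0.05,"dz": 0,"ax": 0,"ay": 0,"az": 0,"gripper": 0.3}
    - {"dx": -0.1083,"dy": 0.028,"dz": 0,"ax": 0,"ay": 0,"az": 0,"gripper": 0.3}
    - {"dx": 0,"dy": 0,"dz": 0,"ax": 0,"ay": 0,"az": 0,"gripper": 0.3}
    - {"dx": 0,"dy": 0,"dz": 0,"ax": 0,"ay": 0,"az": 0,"gripper": 0.3}
    - {"dx": 0,"dy": 0,"dz": 0,"ax": 0,"ay": 0,"az": 0,"gripper": 0.3}
    - {"dx": 0,"dy": 0,"dz": 0,"ax": 0,"ay": 0,"az": 0,"gripper": 0.3}

```text
clock: 6.48
eef_pos: [662.5, -34.0, 230.0]
tool_rot: [-3.141, -0.001, 1.439]
force: [0.0, -0.5, -1.5]
width: 42.9
gripper_force: 61.7
```

```bash
python3 - <<'E'
from h import *
rel(v2w([-25.5,0,172]),82.33)
a=ctrl.get_image("side");np.savez("side1.npz",**a)
cv2.imwrite("pics/side1.png",cv2.resize(a["color"][170:370,240:480],None,fx=3,fy=3)[:,:,::-1])
E
```

```text
t 6.47 pos [662.5 -34.  230. ] rot deg [-1.7999e+02 -3.0000e-02  8.2460e+01] w 42.9 gf 61.7 F [ 0.  -0.5 -1.5]
shift units [-0.0049  0.0022  0.1933]
turn units [-0.0001 -0.0003  0.0015]
```

View pics/side1.png

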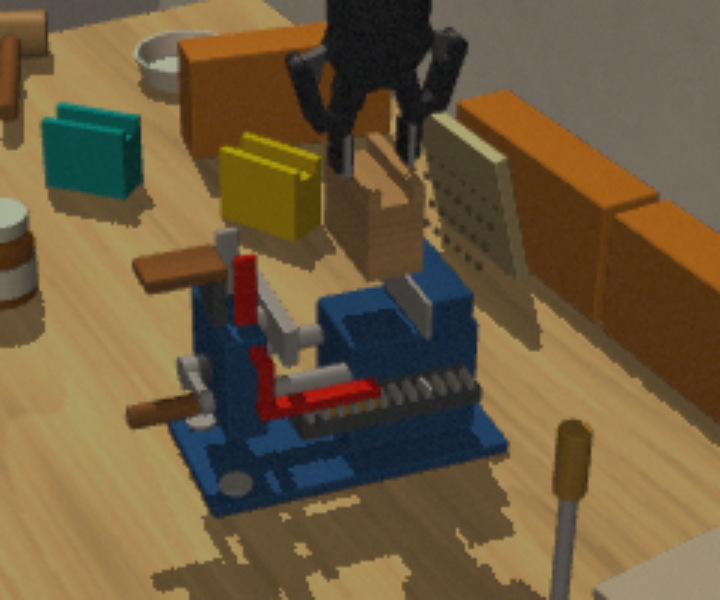

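The block is held level over the ledge (crop ≈(375,205)), its underside clear of the jaws. Lowering it now.

>>> step_arm:
  plan:
    - {"dx": -0.0049,"dy": 0.0022,"dz": 0.06,"ax": 0,"ay": 0,"az": 0.0015,"gripper": 0.3}
    - {"dx": 0,"dy": 0,"dz": 0.07,"ax": 0,"ay": 0,"az": 0,"gripper": 0.3}
    - {"dx": 0,"dy": 0,"dz": 0.05,"ax": 0,"ay": 0,"az": 0,"gripper": 0.3}
    - {"dx": 0,"dy": 0,"dz": 0,"ax": 0,"ay": 0,"az": 0,"gripper": 0.3}
    - {"dx": 0,"dy": 0,"dz": 0,"ax": 0,"ay": 0,"az": 0,"gripper": 0.3}
    - {"dx": 0,"dy": 0,"dz": 0,"ax": 0,"ay": 0,"az": 0,"gripper": 0.3}

```text
clock: 7.28
eef_pos: [663.5, -37.2, 176.9]
tool_rot: [3.14, -0.0, 1.434]
force: [0.1, 0.3, -2.2]
width: 42.8
gripper_force: 61.7
```

```bash
python3 - <<'E'
from h import *
rel(v2w([-25.5,0,172]),82.33)
a=ctrl.get_image("top");np.savez("top1.npz",**a);W=cloud(a);P=W[175:320,335:430].reshape(-1,3);P=P[~np.isnan(P[:,0])];Q=w2v(P)
m=(Q[:,2]>185)&(Q[:,2]<200)&(Q[:,0]>-80)&(Q[:,0]<20);print(m.sum(),rect(Q[m]))
E
```

```text
t 7.28 pos [663.5 -37.2 176.9] rot deg [ 1.799e+02 -1.000e-02  8.219e+01] w 42.8 gf 61.7 F [ 0.1  0.3 -2.2]
shift units [ 0.0055 -0.0029  0.0164]
turn units [ 0.0011 -0.0001 -0.0016]
0 ((0.0, 0.0), (0.0, 0.0), 0.0)
```

>>> step_arm:
  plan:
    - {"dx": 0.0055,"dy": -0.0029,"dz": 0.009,"ax": 0,"ay": 0,"az": -0.0016,"gripper": 0.3}
    - {"dx": 0,"dy": 0,"dz": 0.009,"ax": 0,"ay": 0,"az": 0,"gripper": 0.3}
    - {"dx": 0,"dy": 0,"dz": 0,"ax": 0,"ay": 0,"az": 0,"gripper": 0.3}
    - {"dx": 0,"dy": 0,"dz": 0,"ax": 0,"ay": 0,"az": 0,"gripper": 0.3}

```text
clock: 7.82
eef_pos: [662.5, -34.8, 171.5]
tool_rot: [3.141, -0.001, 1.437]
force: [-1.6, 1.0, 5.2]
width: 42.6
gripper_force: 62.6
```

```bash
python3 - <<'E'
from h import *
rel(v2w([-25.5,0,172]),82.33)
E
```

```text
t 7.83 pos [662.5 -34.8 171.5] rot deg [ 1.7997e+02 -5.0000e-02  8.2360e+01] w 42.6 gf 62.6 F [-1.6  1.   5.2]
shift units [-0.002   0.0018 -0.0017]
turn units [ 0.0004 -0.0005  0.0003]
```

>>> step_arm:
  plan:
    - {"dx": 0,"dy": 0,"dz": 0,"ax": 0,"ay": 0,"az": 0,"gripper": 0.8}
    - {"dx": 0,"dy": 0,"dz": 0,"ax": 0,"ay": 0,"az": 0,"gripper": 0.8}
    - {"dx": 0,"dy": 0,"dz": 0,"ax": 0,"ay": 0,"az": 0,"gripper": 0.8}
    - {"dx": 0,"dy": 0,"dz": -0.03,"ax": 0,"ay": 0,"az": 0,"gripper": 0.8}
    - {"dx": 0,"dy": 0,"dz": -0.08,"ax": 0,"ay": 0,"az": 0,"gripper": 0.8}
    - {"dx": 0,"dy": 0,"dz": -0.16,"ax": 0,"ay": 0,"az": 0,"gripper": 1}
    - {"dx": 0,"dy": -0.12,"dz": 0,"ax": 0,"ay": 0,"az": 0,"gripper": 1}
    - {"dx": 0,"dy": -0.19,"dz": 0,"ax": 0,"ay": 0,"az": 0,"gripper": 1}
    - {"dx": 0,"dy": -0.0485,"dz": 0,"ax": 0,"ay": 0,"az": 0,"gripper": 1}
    - {"dx": 0,"dy": 0,"dz": 0,"ax": 0,"ay": 0,"az": 0.11,"gripper": 1}
    - {"dx": 0,"dy": 0,"dz": 0,"ax": 0,"ay": 0,"az": 0.11,"gripper": 1}
    - {"dx": 0,"dy": 0,"dz": 0,"ax": 0,"ay": 0,"az": 0.11,"gripper": 1}
    - {"dx": 0,"dy": 0,"dz": 0,"ax": 0,"ay": 0,"az": 0.11,"gripper": 1}
    - {"dx": 0,"dy": 0,"dz": 0,"ax": 0,"ay": 0,"az": 0.11,"gripper": 1}
    - {"dx": 0,"dy": 0,"dz": 0,"ax": 0,"ay": 0,"az": 0.11,"gripper": 1}
    - {"dx": 0,"dy": 0,"dz": 0,"ax": 0,"ay": 0,"az": 0.11,"gripper": 1}
    - {"dx": 0,"dy": 0,"dz": 0,"ax": 0,"ay": 0,"az": 0.11,"gripper": 1}
    - {"dx": 0,"dy": 0,"dz": 0,"ax": 0,"ay": 0,"az": 0.11,"gripper": 1}
    - {"dx": 0,"dy": 0,"dz": 0,"ax": 0,"ay": 0,"az": 0.01,"gripper": 1}
    - {"dx": 0,"dy": 0,"dz": 0,"ax": 0,"ay": 0,"az": 0,"gripper": 1}

```text
clock: 10.32
eef_pos: [555.8, -20.9, 251.9]
tool_rot: [-3.141, -0.0, -0.131]
force: [0.9, 0.3, 0.7]
width: 85.1
gripper_force: 0.0
```

```bash
python3 - <<'E'
from h import *
rel(v2w([-133,0,184]),-7.67)
for n in("top","side"):
    a=ctrl.get_image(n);np.savez(n+"2.npz",**a);W=cloud(a)
    P=W[165:360,260:430].reshape(-1,3) ;P=P[~np.isnan(P[:,0])];Q=w2v(P)
    m=(Q[:,2]>184)&(Q[:,2]<196)&(Q[:,0]>-80)&(Q[:,0]<20)&(abs(Q[:,1])<70);print(n,m.sum(),rect(Q[m]) if m.sum()>4 else 0)
E
```

```text
t 10.32 pos [555.8 -20.9 251.9] rot deg [-1.7999e+02 -2.0000e-02 -7.5100e+00] w 85.1 gf 0.0 F [0.9 0.3 0.7]
shift units [0.0019 0.0007 0.2264]
turn units [-0.0001 -0.0002  0.0018]
top 27 ((-6.887170791625977, 40.941864013671875), (12.45654296875, 10.097879409790039), 85.28897094726562)
side 242 ((-26.71858024597168, -1.275909423828125), (47.727874755859375, 98.30838775634766), 0.3834664821624756)
```

>>> step_arm:
  plan:
    - {"dx": 0.0019,"dy": -0.0243,"dz": 0.06,"ax": 0,"ay": 0,"az": 0.0018,"gripper": 1}
    - {"dx": 0,"dy": 0,"dz": 0.1,"ax": 0,"ay": 0,"az": 0,"gripper": 1}
    - {"dx": 0,"dy": 0,"dz": 0.066,"ax": 0,"ay": 0,"az": 0,"gripper": 1}
    - {"dx": 0,"dy": 0,"dz": 0,"ax": 0,"ay": 0,"az": 0,"gripper": 1}
    - {"dx": 0,"dy": 0,"dz": 0,"ax": 0,"ay": 0,"az": 0,"gripper": 1}
    - {"dx": 0,"dy": 0,"dz": 0,"ax": 0,"ay": 0,"az": 0,"gripper": 0.25}
    - {"dx": 0,"dy": 0,"dz": 0,"ax": 0,"ay": 0,"az": 0,"gripper": 0.25}
    - {"dx": 0,"dy": 0,"dz": 0,"ax": 0,"ay": 0,"az": 0,"gripper": 0.25}
    - {"dx": 0,"dy": 0,"dz": 0,"ax": 0,"ay": 0,"az": 0,"gripper": 0.25}
    - {"dx": 0,"dy": 0,"dz": 0,"ax": 0,"ay": 0,"az": 0,"gripper": 0.25}
    - {"dx": 0,"dy": 0,"dz": 0,"ax": 0,"ay": 0,"az": 0,"gripper": 0.25}

```text
clock: 11.8
eef_pos: [559.0, -10.0, 185.5]
tool_rot: [-3.135, -0.002, -0.135]
force: [0.1, 5.7, 11.8]
width: 23.5
gripper_force: 55.8
```

```bash
python3 - <<'E'
from h import *
rel(v2w([-133,7.5,184]),-7.67);print(w2v(ctrl.read_state()["eef_pos"]))
E
```

```text
t 11.8 pos [559.  -10.  185.5] rot deg [-1.7961e+02 -1.4000e-01 -7.7200e+00] w 23.5 gf 55.8 F [ 0.1  5.7 11.8]
shift units [-0.0035  0.0131  0.0048]
turn units [-0.0043 -0.0016 -0.0006]
[-131.93762671   11.41134458  185.48255784]
```

```bash
python3 - <<'E'
from h import *
a=ctrl.get_image("side");np.savez("side3.npz",**a);b=ctrl.get_image("top")
A=cv2.resize(a["color"][205:345,270:420],None,fx=4,fy=4,interpolation=cv2.INTER_CUBIC)
B=cv2.resize(b["color"][190:310,345:425],(373,560),interpolation=cv2.INTER_CUBIC)[:,:200+173]
img=np.hstack([A,B])[:,:,::-1];img=cv2.resize(img,(780,int(780*img.shape[0]/img.shape[1])))
cv2.imwrite("pics/lev.png",np.clip(img.astype(int)*1.4,0,255).astype(np.uint8))
E
```

```text
(no output)
```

View pics/lev.png

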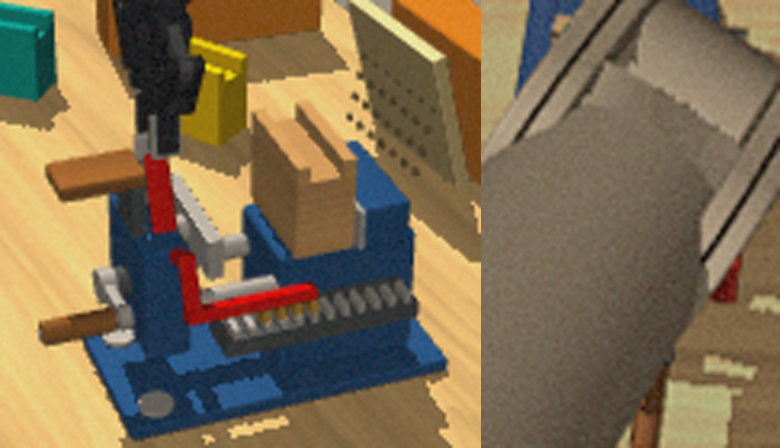

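```bash
python3 - <<'E'
from h import *
for n in ("side0","side2","side3"):
    b=load(n);W=w2v(cloud(b));C=b["color"].astype(int)
    box=np.zeros((480,640),bool);box[235:350,270:420]=1
    red=(C[...,0]>2.2*C[...,1])&(C[...,2]*2<C[...,0])&box&(C[...,0]>70)
    for lo,hi in((145,165),(165,180),(180,192),(192,210)):
        P=W[red&(W[...,2]>lo)&(W[...,2]<hi)];print(n,lo,len(P),np.median(P,0).round(1) if len(P) else 0,P.max(0).round(1) if len(P) else 0)
W=w2v(cloud(load("side3")));m=(abs(W[...,0]+132)<20)&(abs(W[...,1])<60)&(W[...,2]>140)&(W[...,2]<235)
C=load("side3")["color"].astype(int);gr=m&(C.max(-1)<75)&(np.ptp(C,-1)<25)
v,u=np.where(m);
for z in range(145,235,6):
    k=gr&(W[...,2]>z)&(W[...,2]<z+6);P=W[k];print(z,len(P),(np.median(P,0).round(1) if len(P) else ''))
E
```

```text
side0 145 55 [-139.8  -26.   155.6] [-130.2  -19.1  164.9]
side0 165 42 [-140.   -25.5  173.2] [-132.5  -21.1  180. ]
side0 180 29 [-140.3  -25.6  187.9] [-131.8  -22.   191.8]
side0 192 36 [-139.5  -25.6  198.7] [-131.8  -18.5  205.2]
side2 145 55 [-140.1  -25.9  156.1] [-129.4  -19.7  164.9]
side2 165 39 [-140.   -26.   173.4] [-128.9  -20.1  179.8]
side2 180 37 [-138.6  -26.2  186.3] [-129.4  -21.1  191.9]
side2 192 32 [-139.6  -25.   198.8] [-132.2  -19.9  205.5]
side3 145 98 [-139.6  -20.5  152. ] [-129.1   -7.9  165. ]
side3 165 51 [-139.  -11.  172.] [-129.7   -3.1  179.8]
side3 180 39 [-138.8   -6.   185.6] [-129.2   -0.4  191.8]
side3 192 10 [-143.5   -5.5  194.1] [-136.2   -1.3  196.7]
145 9 [-118.9  -18.   146.4]
151 1 [-151.8  -18.   155.4]
157 3 [-141.1   14.3  158.1]
163 0 
169 0 
175 2 [-146.9   -0.7  177.5]
181 0 
187 0 
193 1 [-137.5   -5.9  198.1]
199 19 [-136.8   -7.5  203.6]
205 29 [-139.4   -7.7  208.1]
211 30 [-139.2   -9.   214.7]
217 34 [-136.5  -11.5  220.1]
223 23 [-137.6   -2.8  225.3]
229 25 [-139.2   19.3  230.8]
```

```bash
python3 - <<'E'
from h import *
a=load("side3")
A=cv2.resize(a["color"][205:285,280:360],(600,600),interpolation=cv2.INTER_CUBIC)
cv2.imwrite("pics/z.png",np.clip(A[:,:,::-1].astype(int)*1.7,0,255).astype(np.uint8))
W=w2v(cloud(a))
for v in range(226,264,3): print(v,[ (tuple(W[v,u].round().astype(int)) if W[v,u,0]==W[v,u,0] else 0) for u in (310,314,317,320,323,326)])
E
```

```text
226 [(np.int64(-145), np.int64(34), np.int64(248)), (np.int64(-150), np.int64(-11), np.int64(272)), (np.int64(-139), np.int64(1), np.int64(264)), (np.int64(-145), np.int64(-39), np.int64(285)), (np.int64(-143), np.int64(-51), np.int64(290)), (np.int64(-137), np.int64(-54), np.int64(291))]
229 [(np.int64(-145), np.int64(32), np.int64(241)), (np.int64(-148), np.int64(-7), np.int64(262)), (np.int64(-143), np.int64(-11), np.int64(263)), (np.int64(-145), np.int64(-39), np.int64(277)), (np.int64(-144), np.int64(-55), np.int64(285)), (np.int64(-137), np.int64(-55), np.int64(284))]
232 [(np.int64(-18), np.int64(443), np.int64(-3)), (np.int64(-140), np.int64(20), np.int64(239)), (np.int64(-145), np.int64(-18), np.int64(259)), (np.int64(-145), np.int64(-38), np.int64(270)), (np.int64(-144), np.int64(-54), np.int64(278)), (np.int64(-133), np.int64(-44), np.int64(271))]
235 [(np.int64(-24), np.int64(426), np.int64(-3)), (np.int64(-140), np.int64(19), np.int64(232)), (np.int64(-145), np.int64(-16), np.int64(251)), (np.int64(-145), np.int64(-38), np.int64(263)), (np.int64(-141), np.int64(-46), np.
[... 1945 characters left out ...]
, np.int64(-2), np.int64(188)), (np.int64(-28), np.int64(291), np.int64(-1)), (np.int64(-21), np.int64(286), np.int64(1))]
259 [(np.int64(-163), np.int64(-18), np.int64(194)), (np.int64(-154), np.int64(-19), np.int64(193)), (np.int64(-142), np.int64(-5), np.int64(183)), (np.int64(-136), np.int64(-8), np.int64(184)), (np.int64(-32), np.int64(280), np.int64(-4)), (np.int64(-25), np.int64(273), np.int64(-1))]
262 [(np.int64(-164), np.int64(-20), np.int64(188)), (np.int64(-154), np.int64(-21), np.int64(187)), (np.int64(-144), np.int64(-10), np.int64(178)), (np.int64(-136), np.int64(-6), np.int64(174)), (np.int64(-130), np.int64(-10), np.int64(175)), (np.int64(-108), np.int64(32), np.int64(146))]
```

View pics/z.png

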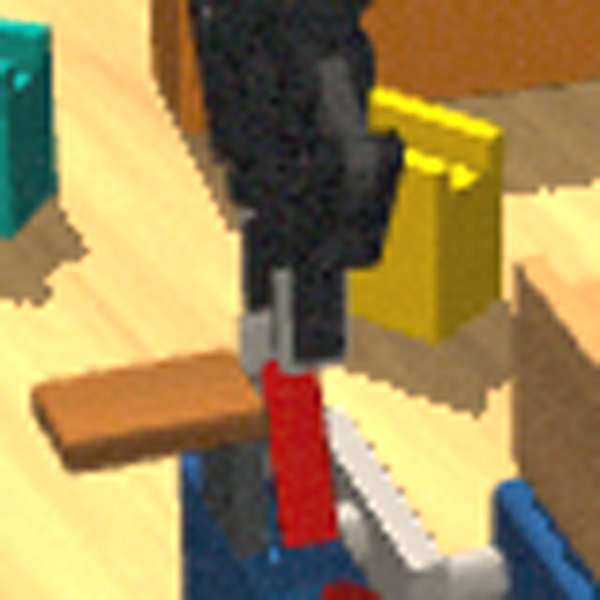

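```bash
python3 - <<'E'
from h import *
for n,t in(("side1",(662.5,-34,230)),("side2",(555.8,-20.9,251.9)),("side3",(559,-10,185.5))):
    a=load(n);W=cloud(a)-np.array(t);C=a["color"].astype(int)
    m=(np.abs(W[...,:2])<90).all(-1)&(W[...,2]>-60)&(W[...,2]<60)&(np.ptp(C,-1)<18)
    h=np.histogram(W[m][:,2],bins=np.arange(-60,61,6));print(n,list(zip(h[1].astype(int).tolist(),h[0].tolist())))
E
```

```text
side1 [(-60, 2), (-54, 0), (-48, 0), (-42, 0), (-36, 0), (-30, 0), (-24, 0), (-18, 0), (-12, 0), (-6, 0), (0, 0), (6, 0), (12, 8), (18, 28), (24, 39), (30, 39), (36, 41), (42, 40), (48, 30), (54, 49)]
side2 [(-60, 19), (-54, 14), (-48, 0), (-42, 0), (-36, 0), (-30, 0), (-24, 0), (-18, 0), (-12, 0), (-6, 0), (0, 0), (6, 0), (12, 0), (18, 5), (24, 29), (30, 51), (36, 48), (42, 47), (48, 42), (54, 45)]
side3 [(-60, 28), (-54, 38), (-48, 45), (-42, 111), (-36, 21), (-30, 24), (-24, 17), (-18, 14), (-12, 16), (-6, 11), (0, 8), (6, 12), (12, 24), (18, 34), (24, 26), (30, 34), (36, 31), (42, 31), (48, 10), (54, 32)]
```

```bash
python3 - <<'E'
from h import *
a=load("side1");W=w2v(cloud(a));C=a["color"]
for u in (353,356,364):
  print(u,[(v,*[int(x) if x==x else None for x in W[v,u]],C[v,u].tolist()) for v in range(206,246,3)])
P=W[210:265,345:385].reshape(-1,3);P=P[~np.isnan(P[:,0])]
m=(P[:,0]>-60)&(P[:,0]<10)&(abs(P[:,1])<55);print(np.histogram(P[m,2],bins=np.arange(165,270,5)))
E
```

```text
353 [(206, -50, 9, 292, [26, 24, 29]), (209, -58, -9, 295, [31, 30, 29]), (212, -61, -16, 292, [28, 26, 25]), (215, -58, -8, 280, [19, 20, 20]), (218, -57, -8, 273, [18, 19, 22]), (221, -58, -9, 266, [13, 12, 13]), (224, -55, -3, 255, [22, 25, 25]), (227, -56, -5, 248, [33, 26, 30]), (230, -48, 13, 229, [73, 57, 34]), (233, -49, 12, 222, [73, 56, 37]), (236, -49, 11, 215, [73, 55, 32]), (239, -49, 10, 207, [76, 59, 34]), (242, -48, 11, 199, [79, 59, 40]), (245, -48, 13, 190, [77, 59, 38])]
356 [(206, -53, -13, 303, [19, 21, 22]), (209, -52, -10, 295, [29, 28, 29]), (212, -52, -11, 288, [28, 24, 25]), (215, -51, -9, 280, [72, 70, 65]), (218, -50, -8, 271, [75, 73, 65]), (221, -52, -13, 267, [76, 73, 69]), (224, -51, -10, 257, [77, 76, 69]), (227, -50, -7, 248, [78, 75, 70]), (230, -48, -4, 239, [76, 57, 36]), (233, -49, -6, 232, [71, 55, 34]), (236, -49, -7, 225, [75, 56, 36]), (239, -48, -3, 215, [73, 53, 33]), (242, -48, -4, 207, [73, 56, 35]), (245, -48, -6, 201, [75, 55, 31])]
364 [(206, 181, 493, 28, [96, 57, 27]), (209, 181, 493, 18, [95, 55, 21]), (212, 176, 481, 13, [95, 56, 10]), (215, -11, 39, 249, [159, 119, 69]), (218, -12, 36, 242, [73, 57, 35]), (221, -14, 31, 238, [79, 60, 35]), (224, -17, 22, 235, [152, 113, 68]), (227, -21, 14, 232, [150, 111, 66]), (230, -29, -4, 235, [153, 113, 67]), (233, -44, -41, 249, [153, 114, 68]), (236, -44, -41, 242, [93, 71, 46]), (239, -46, -45, 237, [94, 70, 44]), (242, -44, -43, 228, [86, 64, 39]), (245, -44, -42, 220, [87, 64, 39])]
(array([  1,  25,  65,  65,  58,  62,  63,  61,  67,  65,  69,  61,  65,
       142, 130,  65, 159,  30,  31,  29]), array([165, 170, 175, 180, 185, 190, 195, 200, 205, 210, 215, 220, 225,
       230, 235, 240, 245, 250, 255, 260, 265]))
```

The crop shows only the finger ends on the lever's very tip, at (290,365). The fingertips sit about 12 mm behind the reported TCP, not ahead of it. I'll open, go about 26 mm deeper and pinch again.

>>> step_arm:
  plan:
    - {"dx": 0,"dy": 0,"dz": 0,"ax": 0,"ay": 0,"az": 0,"gripper": 1}
    - {"dx": 0,"dy": 0,"dz": 0,"ax": 0,"ay": 0,"az": 0,"gripper": 1}
    - {"dx": 0,"dy": 0,"dz": 0,"ax": 0,"ay": 0,"az": 0,"gripper": 1}
    - {"dx": 0,"dy": 0,"dz": 0,"ax": 0,"ay": 0,"az": 0,"gripper": 1}
    - {"dx": 0,"dy": 0,"dz": 0.045,"ax": 0,"ay": 0,"az": 0,"gripper": 1}
    - {"dx": 0,"dy": 0,"dz": 0.042,"ax": 0,"ay": 0,"az": 0,"gripper": 1}
    - {"dx": 0,"dy": 0,"dz": 0,"ax": 0,"ay": 0,"az": 0,"gripper": 1}
    - {"dx": 0,"dy": 0,"dz": 0,"ax": 0,"ay": 0,"az": 0,"gripper": 0.25}
    - {"dx": 0,"dy": 0,"dz": 0,"ax": 0,"ay": 0,"az": 0,"gripper": 0.25}
    - {"dx": 0,"dy": 0,"dz": 0,"ax": 0,"ay": 0,"az": 0,"gripper": 0.25}
    - {"dx": 0,"dy": 0,"dz": 0,"ax": 0,"ay": 0,"az": 0,"gripper": 0.25}
    - {"dx": 0,"dy": 0,"dz": 0,"ax": 0,"ay": 0,"az": 0,"gripper": 0.25}
    - {"dx": 0,"dy": 0,"dz": 0,"ax": 0,"ay": 0,"az": 0,"gripper": 0.25}

```text
clock: 13.52
eef_pos: [558.7, -14.4, 159.8]
tool_rot: [-3.141, -0.004, -0.137]
force: [-0.9, 1.6, 11.8]
width: 34.2
gripper_force: 56.0
```

```bash
python3 - <<'E'
from h import *
rel(None);print(w2v(ctrl.read_state()["eef_pos"]))
E
```

```text
t 13.53 pos [558.7 -14.4 159.8] rot deg [-179.97   -0.22   -7.83] w 34.2 gf 56.0 F [-0.9  1.6 11.8]
[-131.58343314    7.05064414  159.84969904]
```

>>> step_arm:
  plan:
    - {"dx": 0.01,"dy": 0,"dz": 0,"ax": 0,"ay": 0,"az": 0,"gripper": 0.25}
    - {"dx": 0.02,"dy": 0,"dz": 0,"ax": 0,"ay": 0,"az": 0,"gripper": 0.25}
    - {"dx": 0.025,"dy": 0,"dz": 0,"ax": 0,"ay": 0,"az": 0,"gripper": 0.25}
    - {"dx": 0.025,"dy": 0,"dz": 0,"ax": 0,"ay": 0,"az": 0,"gripper": 0.25}
    - {"dx": 0.025,"dy": 0,"dz": 0,"ax": 0,"ay": 0,"az": 0,"gripper": 0.25}
    - {"dx": 0.025,"dy": 0,"dz": 0,"ax": 0,"ay": 0,"az": 0,"gripper": 0.25}
    - {"dx": 0.02,"dy": 0,"dz": 0,"ax": 0,"ay": 0,"az": 0,"gripper": 0.25}
    - {"dx": 0.015,"dy": 0,"dz": 0,"ax": 0,"ay": 0,"az": 0,"gripper": 0.25}
    - {"dx": 0,"dy": 0,"dz": 0,"ax": 0,"ay": 0,"az": 0,"gripper": 0.25}
    - {"dx": 0,"dy": 0,"dz": 0,"ax": 0,"ay": 0,"az": 0,"gripper": 0.25}
    - {"dx": 0,"dy": 0,"dz": 0,"ax": 0,"ay": 0,"az": 0,"gripper": 0.25}

```text
clock: 14.9
eef_pos: [608.4, -21.1, 159.9]
tool_rot: [3.142, -0.005, -0.136]
force: [-0.2, 1.5, 7.9]
width: 34.0
gripper_force: 56.5
```

```bash
cat >> h.py <<'E'
def look(n,tag):
    a=ctrl.get_image(n);np.savez(tag+".npz",**a);return a
def measure(tag):
    a=look("side",tag);W=w2v(cloud(a))-[-2.05,-2.2,0];C=a["color"].astype(int);box=np.zeros((480,640),bool);box[205:350,270:440]=1
    red=(C[...,0]>2.2*C[...,1])&(C[...,2]*2<C[...,0])&box&(C[...,0]>70)&(W[...,2]>145)&(W[...,2]<200)
    P=W[red];print("lever x mid (=-150+s)",(np.percentile(P[:,0],3)+np.percentile(P[:,0],97))/2,"y/z slope",np.polyfit(P[:,2],P[:,1],1).round(3))
    m=box&(W[...,2]>186)&(W[...,2]<195)&(W[...,0]>-75)&(W[...,0]<15)&(abs(W[...,1])<60);print("block top",m.sum(),rect(W[m]))
E
python3 - <<'E'
from h import *
rel(None);print(w2v(ctrl.read_state()["eef_pos"]));measure("side4")
E
```

```text
t 14.9 pos [608.4 -21.1 159.9] rot deg [180.    -0.29  -7.82] w 34.0 gf 56.5 F [-0.2  1.5  7.9]
[-81.44447038   7.01767651 159.92664158]
lever x mid (=-150+s) -86.82118260004266 y/z slope [   0.893 -166.806]
block top 192 ((-17.36410140991211, -3.166332244873047), (97.35152435302734, 69.99520111083984), 52.39554977416992)
```

>>> step_arm:
  plan:
    - {"dx": 0.01,"dy": 0,"dz": 0,"ax": 0,"ay": 0,"az": 0,"gripper": 0.25}
    - {"dx": 0.01,"dy": 0,"dz": 0,"ax": 0,"ay": 0,"az": 0,"gripper": 0.25}
    - {"dx": 0.006,"dy": 0,"dz": 0,"ax": 0,"ay": 0,"az": 0,"gripper": 0.25}
    - {"dx": 0,"dy": 0,"dz": 0,"ax": 0,"ay": 0,"az": 0,"gripper": 0.25}
    - {"dx": 0,"dy": 0,"dz": 0,"ax": 0,"ay": 0,"az": 0,"gripper": 0.25}

```text
clock: 15.58
eef_pos: [615.2, -22.0, 159.9]
tool_rot: [-3.141, -0.003, -0.136]
force: [-1.4, 1.5, 9.9]
width: 33.8
gripper_force: 56.9
```

```bash
python3 - <<'E'
from h import *
rel(None);print(w2v(ctrl.read_state()["eef_pos"]))
E
```

```text
t 15.57 pos [615.2 -22.  159.9] rot deg [-179.98   -0.18   -7.81] w 33.8 gf 56.9 F [-1.4  1.5  9.9]
[-74.62430845   7.01354686 159.89937619]
```

>>> step_arm:
  plan:
    - {"dx": 0.004,"dy": 0,"dz": 0,"ax": 0,"ay": 0,"az": 0,"gripper": 0.25}
    - {"dx": 0.004,"dy": 0,"dz": 0,"ax": 0,"ay": 0,"az": 0,"gripper": 0.25}
    - {"dx": 0.004,"dy": 0,"dz": 0,"ax": 0,"ay": 0,"az": 0,"gripper": 0.25}
    - {"dx": 0,"dy": 0,"dz": 0,"ax": 0,"ay": 0,"az": 0,"gripper": 0.25}
    - {"dx": 0,"dy": 0,"dz": 0,"ax": 0,"ay": 0,"az": 0,"gripper": 0.25}

```text
clock: 16.2
eef_pos: [616.5, -22.1, 159.8]
tool_rot: [-3.141, 0.001, -0.136]
force: [-7.0, 1.9, 14.5]
width: 34.0
gripper_force: 57.7
```

```bash
python3 - <<'E'
from h import *
rel(None);print(w2v(ctrl.read_state()["eef_pos"]))
E
```

```text
t 16.2 pos [616.5 -22.1 159.8] rot deg [-1.7994e+02  8.0000e-02 -7.8000e+00] w 34.0 gf 57.7 F [-7.   1.9 14.5]
[-73.30633189   7.03725777 159.84683305]
```

>>> step_arm:
  plan:
    - {"dx": -0.006,"dy": 0,"dz": 0,"ax": 0,"ay": 0,"az": 0,"gripper": 0.25}
    - {"dx": 0,"dy": 0,"dz": 0,"ax": 0,"ay": 0,"az": 0,"gripper": 0.25}
    - {"dx": 0,"dy": 0,"dz": 0,"ax": 0,"ay": 0,"az": 0,"gripper": 1}
    - {"dx": 0,"dy": 0,"dz": 0,"ax": 0,"ay": 0,"az": 0,"gripper": 1}
    - {"dx": 0,"dy": 0,"dz": 0,"ax": 0,"ay": 0,"az": 0,"gripper": 1}
    - {"dx": 0,"dy": 0,"dz": 0,"ax": 0,"ay": 0,"az": 0,"gripper": 1}
    - {"dx": 0,"dy": 0,"dz": -0.07,"ax": 0,"ay": 0,"az": 0,"gripper": 1}
    - {"dx": 0,"dy": 0,"dz": -0.13,"ax": 0,"ay": 0,"az": 0,"gripper": 1}
    - {"dx": -0.144,"dy": 0.057,"dz": 0,"ax": 0,"ay": 0,"az": 0,"gripper": 0.6}
    - {"dx": -0.144,"dy": 0.057,"dz": 0,"ax": 0,"ay": 0,"az": 0,"gripper": 0.6}
    - {"dx": -0.144,"dy": 0.057,"dz": 0,"ax": 0,"ay": 0,"az": 0,"gripper": 0.6}
    - {"dx": 0,"dy": 0,"dz": 0,"ax": 0,"ay": 0.111,"az": 0,"gripper": 0.6}
    - {"dx": 0,"dy": 0,"dz": 0,"ax": 0,"ay": 0.111,"az": 0,"gripper": 0.6}
    - {"dx": 0,"dy": 0,"dz": 0,"ax": 0,"ay": 0.111,"az": 0,"gripper": 0.6}
    - {"dx": 0,"dy": 0,"dz": 0,"ax": 0,"ay": 0.111,"az": 0,"gripper": 0.6}
    - {"dx": 0,"dy": 0,"dz": 0,"ax": 0,"ay": 0,"az": 0,"gripper": 0.6}
    - {"dx": 0,"dy": 0,"dz": 0,"ax": 0,"ay": 0,"az": 0,"gripper": 0.6}

```text
clock: 18.32
eef_pos: [462.7, -56.5, 266.5]
tool_rot: [-3.137, -0.503, -0.123]
force: [0.7, 0.2, 0.8]
width: 51.1
gripper_force: 0.0
```

```bash
python3 - <<'E'
from h import *
rel(v2w([-202.5,-44,151.6]),-7.67,40);print(w2v(ctrl.read_state()["eef_pos"]));measure("side5")
W=w2v(cloud(load("side5")))-[-2.05,-2.2,0];m=(W[...,0]<-140)&(W[...,0]>-185)&(W[...,2]>60)&(W[...,2]<130)&(W[...,1]<-30)&(W[...,1]>-80)
print("handle",m.sum(),W[m].min(0),W[m].max(0),W[m].mean(0))
E
```

```text
t 18.32 pos [462.7 -56.5 266.5] rot deg [-179.73  -28.83   -7.06] w 51.1 gf 0.0 F [0.7 0.2 0.8]
shift units [-0.1301 -0.0094  0.3657]
turn units [-0.0068  0.1241  0.0053]
[-221.17567486  -47.53824439  266.52030061]
lever x mid (=-150+s) -78.50846459013934 y/z slope [  0.297 -68.317]
block top 234 ((-36.72867202758789, 2.3337020874023438), (76.19609832763672, 94.95925903320312), 0.11151830106973648)
handle 141 [-179.83693547  -57.49092603   85.72128881] [-140.27234895  -37.1999937   107.07668475] [-160.37090237  -49.07637424  100.21858235]
```

>>> step_arm:
  plan:
    - {"dx": -0.04,"dy": -0.009,"dz": 0.1,"ax": 0,"ay": 0,"az": 0,"gripper": 0.6}
    - {"dx": -0.04,"dy": 0,"dz": 0.12,"ax": 0,"ay": 0,"az": 0,"gripper": 0.6}
    - {"dx": 0,"dy": 0,"dz": 0,"ax": 0,"ay": 0.06,"az": 0,"gripper": 0.6}
    - {"dx": 0,"dy": 0,"dz": 0,"ax": 0,"ay": 0.06,"az": 0,"gripper": 0.6}
    - {"dx": 0,"dy": 0,"dz": 0,"ax": 0,"ay": 0,"az": 0,"gripper": 0.6}
    - {"dx": 0,"dy": 0,"dz": 0,"ax": 0,"ay": 0,"az": 0,"gripper": 0.6}

```text
clock: 19.12
eef_pos: [482.6, -55.9, 289.7]
tool_rot: [-3.141, -0.562, -0.123]
force: [1.2, -0.3, -0.8]
width: 51.7
gripper_force: 0.0
```

```bash
python3 - <<'E'
from h import *
rel(v2w([-202.5,-44,151.6]),-7.67,40);s=ctrl.read_state();print(w2v(s["eef_pos"]),s["qpos"].round(3))
E
```

```text
t 19.12 pos [482.6 -55.9 289.7] rot deg [-179.97  -32.17   -7.06] w 51.7 gf 0.0 F [ 1.2 -0.3 -0.8]
shift units [-0.2481 -0.0008  0.3878]
turn units [-0.0043  0.087   0.0054]
[-201.44682352  -44.30956436  289.72131815] [-0.986  0.204  1.203  2.387 -1.099  0.234 -0.512]
```

```bash
cat > fk.py <<'E'
import numpy as np,itertools
from scipy.optimize import least_squares
from scipy.spatial.transform import Rotation as Ro
from cell import ctrl
s=ctrl.read_state()
D=[(np.array([-1.38579626,0.62934108,0.0384288,1.51836431,-0.02699586,0.99631997,-0.01998778]),np.array([161.12,629.04,219.69]),np.array([-3.13967767,2.08e-05,2.89081781])),
   (s["qpos"],s["eef_pos"],s["tool_rot"])]
def fk(q,p,sg):
    c,d,h,L1,L2,Lt,e1,e2=p;q=q*sg
    r=Ro.from_euler;A=r('z',q[0]+c)*r('y',q[1]);A3=A*r('z',q[2]);B=A3*r('y',q[3]);B5=B*r('z',q[4]);E=B5*r('y',q[5])
    pos=np.array([0,0,h])+A3.apply([e1,0,L1])+B.apply([-e1,0,L2])+E.apply([e2,0,Lt]);return pos,E*r('z',q[6]+d)
if __name__=="__main__":
    for s3,s5,s7,s1 in itertools.product((1,-1),(1,-1),(1,-1),(1,-1)):
        sg=np.array([s1,1,s3,1,s5,1,s7])
        def f(p):
            o=[]
            for q,x,r in D:
                a,R=fk(q,np.r_[p,0,0],sg);o+=[*(a-x)/100,*(R.inv()*Ro.from_euler('xyz',r)).as_rotvec()]
            return o
        for d0 in(1.57,-1.57):
            c0=1.32+1.386*s1
            S=least_squares(f,[c0,d0,330,400,450,250])
            if S.cost<.05: print(sg,S.cost,S.x.round(3),np.round(S.fun,3))
E
python3 fk.py
```

```text
[-1  1 -1  1 -1  1 -1] 0.00027947582512303235 [-4.30000e-02  1.53100e+00  3.51097e+02  5.59643e+02  3.82615e+02
  3.75147e+02] [-0.001 -0.     0.002  0.    -0.    -0.003  0.001  0.002 -0.002  0.023
  0.     0.003]
[-1  1 -1  1 -1  1 -1] 0.00027947582512303495 [-4.30000e-02  1.53100e+00  3.51097e+02  5.59643e+02  3.82615e+02
  3.75147e+02] [-0.001 -0.     0.002  0.    -0.    -0.003  0.001  0.002 -0.002  0.023
  0.     0.003]
```

```bash
cat >> fk.py <<'E'
SG=np.array([-1,1,-1,1,-1,1,-1]);PP=np.array([-.043,1.531,351.1,559.6,382.6,375.15,0,0])
LO=np.array([-3.06,-.37,-1.25,.18,-1.1,.23,-2.94])+.02;HI=np.array([3.06,2.12,1.32,2.47,4.24,1.98,2.94])-.02
def pose(vp,yaw,lean):
    from h import v2w
    return v2w(vp),Ro.from_euler('z',yaw,degrees=True)*Ro.from_euler('x',180,degrees=True)*Ro.from_euler('y',lean,degrees=True)
def ik(x,R,q0,w=0.0):
    def f(q):
        a,r=fk(q,PP,SG);return np.r_[(a-x)/100,2*(r.inv()*R).as_rotvec(),w*(q-q0)]
    return least_squares(f,np.clip(q0,LO,HI),bounds=(LO,HI))
E
cat > plan.py <<'E'
from fk import *
rng=np.random.default_rng(0)
for lean in (40,32):
  for yaw,sg in((-7.67,1),(172.33,-1)):
    t=np.radians(lean);best=[]
    x,R=pose([-157.5+20*np.sin(t),-45,98-20*np.cos(t)],yaw,sg*lean)
    for k in range(40):
        S=ik(x,R,rng.uniform(LO,HI))
        if S.cost<1e-6: best.append(S.x)
    print(lean,yaw,len(best))
    for b in sorted(best,key=lambda b:abs(b[4]-1.57))[:40:5]: print("  ",b.round(2))
E
python3 plan.py
```

```text
40 -7.67 0
40 172.33 0
32 -7.67 0
32 172.33 0
```

```bash
cat > plan.py <<'E'
from fk import *
rng=np.random.default_rng(0)
for lean in (15,20,25,30):
  for yaw,sg in((-7.67,1),(172.33,-1)):
    t=np.radians(lean);best=[]
    x,R=pose([-164+18*np.sin(t),-45,98-18*np.cos(t)],yaw,sg*lean)
    for k in range(40):
        S=ik(x,R,rng.uniform(LO,HI))
        if S.cost<1e-5: best.append(S.x)
    print(lean,yaw,len(best))
    for b in sorted(best,key=lambda b:b[4])[:40:6]: print("  ",b.round(2))
E
python3 plan.py
```

```text
15 -7.67 0
15 172.33 19
   [ 0.35  0.64 -0.4   2.24  1.46  0.25  0.07]
   [ 0.36  0.65 -0.42  2.24  1.47  0.26  0.06]
   [ 0.52  0.71 -0.66  2.24  1.52  0.43  0.02]
   [ 0.76  0.95 -1.16  2.24  1.57  0.87  0.  ]
20 -7.67 15
   [ 0.7   0.86 -1.    2.32  1.79  0.73  2.92]
   [ 0.51  0.71 -0.66  2.32  1.91  0.45  2.78]
   [-0.17  0.64  0.35  2.32  4.1   0.25  0.54]
20 172.33 22
   [ 0.79  1.   -1.22  2.32  1.75  0.95 -0.16]
   [ 0.71  0.87 -1.04  2.32  1.78  0.76 -0.21]
   [ 0.39  0.66 -0.46  2.32  2.04  0.32 -0.51]
   [ 0.33  0.64 -0.37  2.32  2.13  0.27 -0.61]
25 -7.67 19
   [ 0.73  0.93 -1.09  2.4   1.97  0.87  2.75]
   [ 0.55  0.75 -0.73  2.4   2.17  0.59  2.52]
   [ 0.36  0.67 -0.42  2.4   2.46  0.43  2.22]
   [-0.52  0.83  0.92  2.4   4.22  0.71  0.37]
25 172.33 20
   [ 0.74  0.94 -1.11  2.4   1.96  0.9  -0.38]
   [ 0.4   0.68 -0.48  2.4   2.39  0.45 -0.85]
   [ 0.36  0.67 -0.43  2.4   2.45  0.43 -0.92]
   [-0.15  0.66  0.32  2.4   3.66  0.38 -2.16]
30 -7.67 0
30 172.33 0
```

>>> step_arm:
  plan:
    - {"dx": 0,"dy": 0,"dz": 0,"ax": 0,"ay": -0.117,"az": 0,"gripper": 0.6}
    - {"dx": 0,"dy": 0,"dz": 0,"ax": 0,"ay": -0.117,"az": 0,"gripper": 0.6}
    - {"dx": 0,"dy": 0,"dz": 0,"ax": 0,"ay": -0.117,"az": 0,"gripper": 0.6}
    - {"dx": 0,"dy": 0,"dz": 0,"ax": 0,"ay": 0,"az": -0.117,"gripper": 0.6}
    - {"dx": 0,"dy": 0,"dz": 0,"ax": 0,"ay": 0,"az": -0.117,"gripper": 0.6}
    - {"dx": 0,"dy": 0,"dz": 0,"ax": 0,"ay": 0,"az": -0.117,"gripper": 0.6}
    - {"dx": 0,"dy": 0,"dz": 0,"ax": 0,"ay": 0,"az": -0.117,"gripper": 0.6}
    - {"dx": 0,"dy": 0,"dz": 0,"ax": 0,"ay": 0,"az": -0.117,"gripper": 0.6}
    - {"dx": 0,"dy": 0,"dz": 0,"ax": 0,"ay": 0,"az": -0.117,"gripper": 0.6}
    - {"dx": 0,"dy": 0,"dz": 0,"ax": 0,"ay": 0,"az": -0.117,"gripper": 0.6}
    - {"dx": 0,"dy": 0,"dz": 0,"ax": 0,"ay": 0,"az": -0.117,"gripper": 0.6}
    - {"dx": 0,"dy": 0,"dz": 0,"ax": 0,"ay": 0,"az": -0.117,"gripper": 0.6}
    - {"dx": 0,"dy": 0,"dz": 0,"ax": 0,"ay": 0,"az": -0.117,"gripper": 0.6}
    - {"dx": 0,"dy": 0,"dz": 0,"ax": 0,"ay": 0,"az": 0,"gripper": 0.6}

```text
clock: 20.88
eef_pos: [488.5, -51.3, 290.0]
tool_rot: [3.062, 0.004, 1.722]
force: [0.1, -0.1, -0.2]
width: 51.5
gripper_force: 0.0
```

```bash
python3 - <<'E'
from h import *
from fk import *
rel(v2w([-201,-44,290]),172.33);s=ctrl.read_state();print(w2v(s["eef_pos"]),s["qpos"].round(3));print(fk(s["qpos"],PP,SG)[0])
E
```

```text
t 20.88 pos [488.5 -51.3 290. ] rot deg [175.43   0.21  98.67] w 51.5 gf 0.0 F [ 0.1 -0.1 -0.2]
shift units [-0.0116 -0.02   -0.0017]
turn units [ 0.042   0.0346 -0.8179]
[-196.20996518  -38.96507869  289.95238882] [-0.435  0.328  0.658  1.934 -0.287  0.888  0.516]
[487.06509092 -45.91229013 287.37419823]
```

```bash
cat > sim.py <<'E'
from fk import *
def run(q,wps,n=12,verbose=True):
    """wps: (vise pos, yaw, lean) keyframes; min-change IK along interpolation"""
    from h import v2w
    prev=wps[0]
    for k in wps[1:]:
        for i in range(1,n+1):
            p=[np.array(prev[0])+(np.array(k[0])-prev[0])*i/n,prev[1]+(k[1]-prev[1])*i/n,prev[2]+(k[2]-prev[2])*i/n]
            x,R=pose(*p);S=ik(x,R,q,.02);q=S.x
        a,r=fk(q,PP,SG);print(k,"err mm",np.linalg.norm(a-x).round(1),"deg",np.degrees((r.inv()*R).magnitude()).round(1),q.round(2));prev=k
    return q
E
python3 - <<'E'
from sim import *
q=ctrl.read_state()["qpos"]
T=np.radians(22);hp=[-164-18*-np.sin(T),-45,98-18*np.cos(T)];pre=[hp[0]-80*np.sin(T),-45,hp[2]+80*np.cos(T)]
print("A");run(q,[([-196,-39,290],98.67,0),([-201,-44,290],172.33,0),([-201,-44,290],172.33,-22),(pre,172.33,-22),(hp,172.33,-22)])
print("B");run(q,[([-196,-39,290],98.67,0),([-201,-44,200],172.33,0),([-180,-44,160],172.33,-12),(pre,172.33,-22),(hp,172.33,-22)])
print("C");run(q,[([-196,-39,290],98.67,0),([-100,-44,290],172.33,0),([-100,-44,290],172.33,-22),(pre,172.33,-22),(hp,172.33,-22)])
E
```

```text
A
([-201, -44, 290], 172.33, 0) err mm 0.0 deg 0.0 [-0.19  0.33  0.35  1.87 -0.13  0.97  1.66]
([-201, -44, 290], 172.33, -22) err mm 0.0 deg 0.0 [-0.24  0.14  0.35  2.22 -0.12  0.41  1.63]
([np.float64(-187.22560879178653), -45, np.float64(155.48539898314084)], 172.33, -22) err mm 5.0 deg 3.9 [-0.3   0.45  0.5   2.29 -1.08  0.25  2.6 ]
([np.float64(-157.25708131851357), -45, np.float64(81.31069061779783)], 172.33, -22) err mm 10.1 deg 8.5 [-0.19  0.63  0.38  2.19 -1.08  0.25  2.57]
B
([-201, -44, 200], 172.33, 0) err mm 0.0 deg 0.0 [-0.12  0.44  0.26  1.99 -0.17  0.74  1.69]
([-180, -44, 160], 172.33, -12) err mm 0.0 deg 0.0 [-0.07  0.44  0.18  2.18 -0.25  0.33  1.76]
([np.float64(-187.22560879178653), -45, np.float64(155.48539898314084)], 172.33, -22) err mm 5.0 deg 3.9 [-0.3   0.45  0.5   2.29 -1.08  0.25  2.6 ]
([np.float64(-157.25708131851357), -45, np.float64(81.31069061779783)], 172.33, -22) err mm 10.1 deg 8.5 [-0.19  0.63  0.38  2.19 -1.08  0.25  2.57]
C
([-100, -44, 290], 172.33, 0) err mm 0.0 deg 0.0 [-0.12  0.48  0.3   1.61 -0.16  1.08  1.66]
([-100, -44, 290], 172.33, -22) err mm 0.0 deg 0.0 [-0.15  0.29  0.29  2.   -0.19  0.48  1.7 ]
([np.float64(-187.22560879178653), -45, np.float64(155.48539898314084)], 172.33, -22) err mm 5.0 deg 3.9 [-0.3   0.45  0.5   2.29 -1.08  0.25  2.6 ]
([np.float64(-157.25708131851357), -45, np.float64(81.31069061779783)], 172.33, -22) err mm 10.1 deg 8.5 [-0.19  0.63  0.38  2.19 -1.08  0.25  2.57]
```

```bash
cat > sim.py <<'E'
from fk import *
from scipy.spatial.transform import Slerp
from h import V,v2w
VX=V[:,0]
def pose2(vp,yaw,lean,phi):
    x,R=pose(vp,yaw,lean);return x,Ro.from_rotvec(VX*np.radians(phi))*R
def run(q,wps,n=12,verbose=True):
    x0,R0=fk(q,PP,SG)
    for k in wps:
        x1,R1=pose2(*k);sl=Slerp([0,1],Ro.concatenate([R0,R1]))
        for i in range(1,n+1):
            x=x0+(x1-x0)*i/n;R=sl(i/n);q=ik(x,R,q,.02).x
        a,r=fk(q,PP,SG);e=(np.linalg.norm(a-x).round(1),np.degrees((r.inv()*R).magnitude()).round(1))
        if verbose:print([np.round(v,0).tolist() for v in k],"err",e,q.round(2))
        x0,R0=x1,R1
    return q,e
T=np.radians(22);hp=[-164+18*np.sin(T),-45,98-18*np.cos(T)];pre=[hp[0]-80*np.sin(T),-45,hp[2]+80*np.cos(T)]
if __name__=="__main__":
    q0=ctrl.read_state()["qpos"]
    for phi in(-60,-45,-30,30,45,60):
      for yw in(100,172.33):
        up=[-150,-44,300]
        q,e=run(q0,[(up,yw,0,phi),(up,172.33,-22,phi),(pre,172.33,-22,0),(hp,172.33,-22,0)],verbose=False)
        print(phi,yw,e,q.round(2))
E
python3 sim.py
```

```text
-60 100 (np.float64(0.0), np.float64(0.0)) [ 0.5   0.71 -0.65  2.35  2.05  0.47 -0.51]
-60 172.33 (np.float64(0.0), np.float64(0.0)) [ 0.5   0.71 -0.65  2.35  2.05  0.47 -0.51]
-45 100 (np.float64(0.0), np.float64(0.0)) [ 0.5   0.71 -0.65  2.35  2.05  0.47 -0.51]
-45 172.33 (np.float64(0.0), np.float64(0.0)) [ 0.5   0.71 -0.65  2.35  2.05  0.47 -0.51]
-30 100 (np.float64(0.0), np.float64(0.0)) [ 0.5   0.71 -0.65  2.35  2.05  0.47 -0.51]
-30 172.33 (np.float64(0.0), np.float64(0.0)) [ 0.5   0.71 -0.65  2.35  2.05  0.47 -0.51]
30 100 (np.float64(10.1), np.float64(8.5)) [-0.19  0.63  0.38  2.19 -1.08  0.25  2.57]
30 172.33 (np.float64(10.1), np.float64(8.5)) [-0.19  0.63  0.38  2.19 -1.08  0.25  2.57]
45 100 (np.float64(10.1), np.float64(8.5)) [-0.19  0.63  0.38  2.19 -1.08  0.25  2.57]
45 172.33 (np.float64(10.1), np.float64(8.5)) [-0.19  0.63  0.38  2.19 -1.08  0.25  2.57]
60 100 (np.float64(10.1), np.float64(8.5)) [-0.19  0.63  0.38  2.19 -1.08  0.25  2.57]
60 172.33 (np.float64(10.1), np.float64(8.5)) [-0.19  0.63  0.38  2.19 -1.08  0.25  2.57]
```

>>> step_arm:
  plan:
    - {"dx": 0,"dy": 0,"dz": 0,"ax": 0,"ay": 0,"az": -0.117,"gripper": 0.6}
    - {"dx": 0,"dy": 0,"dz": 0,"ax": 0,"ay": 0,"az": -0.117,"gripper": 0.6}
    - {"dx": 0,"dy": 0,"dz": 0,"ax": 0,"ay": 0,"az": -0.117,"gripper": 0.6}
    - {"dx": 0,"dy": 0,"dz": 0,"ax": 0,"ay": 0,"az": -0.117,"gripper": 0.6}
    - {"dx": 0,"dy": 0,"dz": 0,"ax": 0,"ay": 0,"az": -0.117,"gripper": 0.6}
    - {"dx": 0,"dy": 0,"dz": 0,"ax": 0,"ay": 0,"az": -0.117,"gripper": 0.6}
    - {"dx": 0,"dy": 0,"dz": 0,"ax": 0,"ay": 0,"az": -0.117,"gripper": 0.6}
    - {"dx": -0.153,"dy": 0,"dz": -0.033,"ax": 0,"ay": 0,"az": 0,"gripper": 0.6}
    - {"dx": 0,"dy": 0,"dz": 0,"ax": 0.11,"ay": 0,"az": 0,"gripper": 0.6}
    - {"dx": 0,"dy": 0,"dz": 0,"ax": 0.11,"ay": 0,"az": 0,"gripper": 0.6}
    - {"dx": 0,"dy": 0,"dz": 0,"ax": 0.11,"ay": 0,"az": 0,"gripper": 0.6}
    - {"dx": 0,"dy": 0,"dz": 0,"ax": 0.11,"ay": 0,"az": 0,"gripper": 0.6}
    - {"dx": 0,"dy": 0,"dz": 0,"ax": 0.06,"ay": 0,"az": 0,"gripper": 0.6}
    - {"dx": 0,"dy": 0,"dz": 0,"ax": 0,"ay": -0.117,"az": 0,"gripper": 0.6}
    - {"dx": 0,"dy": 0,"dz": 0,"ax": 0,"ay": -0.117,"az": 0,"gripper": 0.6}
    - {"dx": 0,"dy": 0,"dz": 0,"ax": 0,"ay": 0,"az": 0,"gripper": 0.6}

```text
clock: 22.88
eef_pos: [528.0, -57.2, 301.4]
tool_rot: [-2.317, 0.331, -3.005]
force: [0.2, 1.3, 0.8]
width: 51.1
gripper_force: 0.0
```

```bash
python3 - <<'E'
from sim import *
from h import *
s=ctrl.read_state();q0=s["qpos"];print(w2v(s["eef_pos"]),q0.round(2))
run(q0,[(pre,172.33,-22,0),(hp,172.33,-22,0)])
rel(v2w(pre),172.33,-22);print(v2w(pre)-s["eef_pos"])
E
```

```text
[-156.33912282  -39.50438396  301.43718098] [-1.02  0.54  0.77  2.1   0.82  0.73  0.56]
[[-187.0, -45.0, 155.0], 172.0, -22, 0] err (np.float64(0.0), np.float64(0.0)) [ 0.44  0.46 -0.51  2.37  1.69  0.25 -0.19]
[[-157.0, -45.0, 81.0], 172.0, -22, 0] err (np.float64(0.0), np.float64(0.0)) [ 0.5   0.71 -0.65  2.35  2.05  0.47 -0.51]
t 22.88 pos [528.  -57.2 301.4] rot deg [-132.74   18.96 -172.2 ] w 51.1 gf 0.0 F [0.2 1.3 0.8]
shift units [0.2565 0.3197 0.2821]
turn units [-0.4619  0.0345  0.1646]
[ -31.34363632   -1.3241124  -145.95178199]
```

```bash
cat >> h.py <<'E'
def rows(target,R1,n):
    s=ctrl.read_state();R0=Ro.from_euler('xyz',s["tool_rot"]);rv=(R0.inv()*R1).as_rotvec();d=(np.array(target)-s["eef_pos"])/n
    print("turn/row",(rv/n/np.pi*2).round(4),"shift/row:")
    for i in range(n):
        R=R0*Ro.from_rotvec(rv*i/n);print((R.inv().apply(d)/300).round(4))
E
python3 - <<'E'
from sim import *
from h import *
x,R=pose2(pre,172.33,-22,0);rows(x,R,9)
E
```

```text
turn/row [-0.0513  0.0038  0.0183] shift/row:
[0.0285 0.0355 0.0313]
[0.0293 0.0321 0.0342]
[0.0299 0.0283 0.0369]
[0.0305 0.0244 0.0392]
[0.0309 0.0203 0.0412]
[0.0311 0.016  0.0428]
[0.0313 0.0116 0.0441]
[0.0313 0.0071 0.0451]
[0.0311 0.0025 0.0456]
```

>>> step_arm:
  plan:
    - {"dx": 0.0285,"dy": 0.0355,"dz": 0.0313,"ax": -0.0513,"ay": 0.0038,"az": 0.0183,"gripper": 0.6}
    - {"dx": 0.0293,"dy": 0.0321,"dz": 0.0342,"ax": -0.0513,"ay": 0.0038,"az": 0.0183,"gripper": 0.6}
    - {"dx": 0.0299,"dy": 0.0283,"dz": 0.0369,"ax": -0.0513,"ay": 0.0038,"az": 0.0183,"gripper": 0.6}
    - {"dx": 0.0305,"dy": 0.0244,"dz": 0.0392,"ax": -0.0513,"ay": 0.0038,"az": 0.0183,"gripper": 0.6}
    - {"dx": 0.0309,"dy": 0.0203,"dz": 0.0412,"ax": -0.0513,"ay": 0.0038,"az": 0.0183,"gripper": 0.6}
    - {"dx": 0.0311,"dy": 0.016,"dz": 0.0428,"ax": -0.0513,"ay": 0.0038,"az": 0.0183,"gripper": 0.6}
    - {"dx": 0.0313,"dy": 0.0116,"dz": 0.0441,"ax": -0.0513,"ay": 0.0038,"az": 0.0183,"gripper": 0.6}
    - {"dx": 0.0313,"dy": 0.0071,"dz": 0.0451,"ax": -0.0513,"ay": 0.0038,"az": 0.0183,"gripper": 0.6}
    - {"dx": 0.0311,"dy": 0.0025,"dz": 0.0456,"ax": -0.0513,"ay": 0.0038,"az": 0.0183,"gripper": 0.6}
    - {"dx": 0,"dy": 0,"dz": 0,"ax": 0,"ay": 0,"az": 0,"gripper": 0.6}
    - {"dx": 0,"dy": 0,"dz": 0,"ax": 0,"ay": 0,"az": 0,"gripper": 0.6}

```text
clock: 24.25
eef_pos: [504.2, -62.4, 167.0]
tool_rot: [-3.05, 0.382, 3.037]
force: [0.1, -0.2, 0.1]
width: 51.2
gripper_force: 0.0
```

```bash
python3 - <<'E'
from sim import *
from h import *
s=ctrl.read_state();q0=s["qpos"];print(w2v(s["eef_pos"]),q0.round(2))
run(q0,[(pre,172.33,-22,0),(hp,172.33,-22,0)])
rel(v2w(pre),172.33,-22);rel(v2w(hp))
E
```

```text
[-179.20851656  -47.81888993  167.0401001 ] [ 0.13  0.41 -0.22  2.32  1.35  0.24  0.09]
[[-187.0, -45.0, 155.0], 172.0, -22, 0] err (np.float64(0.0), np.float64(0.0)) [ 0.44  0.46 -0.51  2.37  1.69  0.25 -0.19]
[[-157.0, -45.0, 81.0], 172.0, -22, 0] err (np.float64(0.0), np.float64(0.0)) [ 0.5   0.71 -0.65  2.35  2.05  0.47 -0.51]
t 24.25 pos [504.2 -62.4 167. ] rot deg [-174.75   21.87  173.99] w 51.2 gf 0.0 F [ 0.1 -0.2  0.1]
shift units [0.0389 0.0125 0.0249]
turn units [-0.0514 -0.0006  0.0172]
t 24.25 pos [504.2 -62.4 167. ] rot deg [-174.75   21.87  173.99] w 51.2 gf 0.0 F [ 0.1 -0.2  0.1]
shift units [0.0383 0.034  0.2907]
```

>>> step_arm:
  plan:
    - {"dx": 0.02,"dy": 0.0065,"dz": 0.03,"ax": -0.026,"ay": 0,"az": 0.0086,"gripper": 0.6}
    - {"dx": 0.019,"dy": 0.0065,"dz": 0.03,"ax": -0.026,"ay": 0,"az": 0.0086,"gripper": 0.6}
    - {"dx": 0,"dy": 0,"dz": 0,"ax": 0,"ay": 0,"az": 0,"gripper": 0.6}
    - {"dx": 0,"dy": 0,"dz": 0,"ax": 0,"ay": 0,"az": 0,"gripper": 0.6}

```text
clock: 24.75
eef_pos: [500.1, -57.0, 145.8]
tool_rot: [-3.141, 0.383, 3.014]
force: [0.1, -0.0, -0.0]
width: 51.1
gripper_force: 0.0
```

```bash
python3 - <<'E'
from sim import *
from h import *
s=ctrl.read_state();q0=s["qpos"];print(w2v(s["eef_pos"]),q0.round(2))
rel(v2w(hp),172.33,-22)
a=look("top","top6");W=w2v(cloud(a))
for lo,hi in((90,112),):
    m=(W[...,0]<-130)&(W[...,0]>-185)&(W[...,2]>lo)&(W[...,2]<hi)&(abs(W[...,1])<75);print(m.sum(),W[m].min(0),W[m].max(0))
E
```

```text
[-183.9702384   -43.06087847  145.82715044] [ 0.36  0.47 -0.44  2.35  1.69  0.25 -0.2 ]
t 24.75 pos [500.1 -57.  145.8] rot deg [-179.99   21.92  172.67] w 51.1 gf 0.0 F [ 0.1 -0.  -0. ]
shift units [-0.0023 -0.007   0.2327]
turn units [ 0.0013 -0.0009  0.0035]
169 [-179.3681118   -53.53783583   93.57468707] [-130.06607842  -35.57362664  109.11749024]
```

>>> step_arm:
  plan:
    - {"dx": -0.0023,"dy": -0.0055,"dz": 0.06,"ax": 0,"ay": 0,"az": 0.003,"gripper": 0.6}
    - {"dx": 0,"dy": 0,"dz": 0.08,"ax": 0,"ay": 0,"az": 0,"gripper": 0.6}
    - {"dx": 0,"dy": 0,"dz": 0.06,"ax": 0,"ay": 0,"az": 0,"gripper": 0.6}
    - {"dx": 0,"dy": 0,"dz": 0.048,"ax": 0,"ay": 0,"az": 0,"gripper": 0.6}
    - {"dx": 0,"dy": 0,"dz": 0,"ax": 0,"ay": 0,"az": 0,"gripper": 0.6}
    - {"dx": 0,"dy": 0,"dz": 0,"ax": 0,"ay": 0,"az": 0,"gripper": 0.6}

```text
clock: 25.55
eef_pos: [527.3, -63.1, 77.1]
tool_rot: [3.139, 0.382, 3.007]
force: [0.8, 0.5, 0.6]
width: 51.2
gripper_force: 0.0
```

```bash
python3 - <<'E'
from sim import *
from h import *
s=ctrl.read_state();q0=s["qpos"];print(w2v(s["eef_pos"]),q0.round(2))
rel(v2w(hp),172.33,-22)
a=look("side","side7")
A=cv2.resize(a["color"][190:330,260:410],None,fx=4,fy=4,interpolation=cv2.INTER_CUBIC)
cv2.imwrite("pics/hand.png",np.clip(A[:,:,::-1].astype(int)*1.5,0,255).astype(np.uint8))
E
```

```text
[-156.2018406   -45.48612193   77.13657744] [ 0.44  0.69 -0.58  2.33  2.02  0.43 -0.5 ]
t 25.55 pos [527.3 -63.1  77.1] rot deg [179.87  21.9  172.29] w 51.2 gf 0.0 F [0.8 0.5 0.6]
shift units [-0.0019  0.0017 -0.0142]
turn units [ 0.0013 -0.0011 -0.0004]
```

View pics/hand.png

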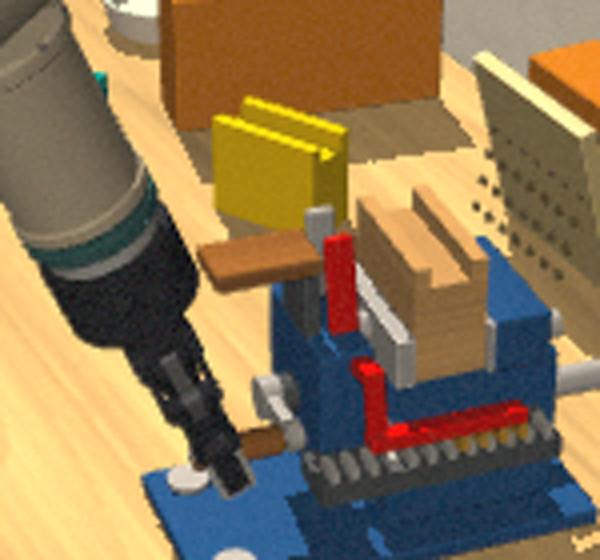

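```bash
cat > circ.py <<'E'
import sys
from sim import *
a0,st,n=map(float,sys.argv[1:4]);n=int(n)
for i in range(n):
    a,b=np.radians([a0+st*i,a0+st*(i+1)]);dY=-45*(np.sin(b)-np.sin(a));dZ=45*(np.cos(b)-np.cos(a));l=np.radians(22)
    print("%.4f %.4f %.4f"%(-np.sin(l)*dZ/300,dY/300,-np.cos(l)*dZ/300))
E
python3 circ.py 86 12 20
python3 - <<'E'
from sim import *
q=ctrl.read_state()["qpos"];l=np.radians(22)
for a in np.radians(np.arange(86,86+361,15)):
    x,R=pose2([-156,-45*np.sin(a),95+45*np.cos(a)-22*np.cos(l)],172.33,-22,0);q=ik(x,R,q,.02).x;e=np.linalg.norm(fk(q,PP,SG)[0]-x)
    print(int(np.degrees(a)),e.round(1),q.round(2))
E
```

```text
0.0117 0.0011 0.0291
0.0114 0.0076 0.0282
0.0106 0.0137 0.0261
0.0093 0.0193 0.0229
0.0076 0.0240 0.0187
0.0055 0.0277 0.0136
0.0032 0.0301 0.0080
0.0008 0.0313 0.0020
-0.0016 0.0311 -0.0040
-0.0040 0.0295 -0.0099
-0.0062 0.0266 -0.0154
-0.0082 0.0226 -0.0202
-0.0097 0.0175 -0.0241
-0.0109 0.0117 -0.0270
-0.0116 0.0054 -0.0286
-0.0117 -0.0011 -0.0291
-0.0114 -0.0076 -0.0282
-0.0106 -0.0137 -0.0261
-0.0093 -0.0193 -0.0229
-0.0076 -0.0240 -0.0187
86 0.0 [ 0.48  0.71 -0.62  2.35  2.09  0.46 -0.54]
101 0.0 [ 0.49  0.75 -0.63  2.36  2.13  0.5  -0.58]
116 0.0 [ 0.49  0.79 -0.65  2.36  2.15  0.54 -0.61]
131 0.0 [ 0.47  0.82 -0.66  2.36  2.17  0.57 -0.63]
146 0.0 [ 0.46  0.84 -0.67  2.36  2.18  0.6  -0.66]
161 0.0 [ 0.43  0.86 -0.67  2.36  2.18  0.63 -0.68]
176 0.0 [ 0.41  0.87 -0.68  2.36  2.17  0.64 -0.69]
191 0.0 [ 0.38  0.87 -0.68  2.35  2.15  0.65 -0.7 ]
206 0.0 [ 0.35  0.86 -0.68  2.35  2.12  0.65 -0.7 ]
221 0.0 [ 0.33  0.84 -0.68  2.34  2.08  0.64 -0.69]
236 0.0 [ 0.31  0.82 -0.68  2.34  2.04  0.62 -0.67]
251 0.0 [ 0.3   0.79 -0.68  2.33  2.    0.6  -0.65]
266 0.0 [ 0.29  0.75 -0.67  2.32  1.95  0.58 -0.61]
281 0.0 [ 0.29  0.72 -0.67  2.32  1.91  0.55 -0.57]
296 0.0 [ 0.3   0.69 -0.66  2.31  1.86  0.52 -0.52]
311 0.0 [ 0.31  0.66 -0.65  2.31  1.83  0.49 -0.48]
326 0.0 [ 0.33  0.63 -0.64  2.31  1.8   0.46 -0.43]
341 0.0 [ 0.35  0.62 -0.63  2.31  1.78  0.43 -0.39]
356 0.0 [ 0.38  0.61 -0.62  2.32  1.79  0.42 -0.37]
371 0.0 [ 0.4   0.61 -0.62  2.32  1.81  0.4  -0.37]
386 0.0 [ 0.43  0.62 -0.62  2.33  1.85  0.4  -0.38]
401 0.0 [ 0.46  0.63 -0.63  2.33  1.9   0.41 -0.4 ]
416 0.0 [ 0.48  0.66 -0.64  2.34  1.95  0.43 -0.43]
431 0.0 [ 0.5   0.69 -0.66  2.34  2.    0.46 -0.47]
446 0.0 [ 0.52  0.73 -0.67  2.35  2.05  0.5  -0.5 ]
```

>>> step_arm:
  plan:
    - {"dx": 0,"dy": 0.0033,"dz": 0,"ax": 0,"ay": 0,"az": 0,"gripper": 0.1}
    - {"dx": 0,"dy": 0,"dz": 0,"ax": 0,"ay": 0,"az": 0,"gripper": 0.1}
    - {"dx": 0,"dy": 0,"dz": 0,"ax": 0,"ay": 0,"az": 0,"gripper": 0.1}
    - {"dx": 0,"dy": 0,"dz": 0,"ax": 0,"ay": 0,"az": 0,"gripper": 0.1}

```text
clock: 26.1
eef_pos: [527.3, -63.1, 76.9]
tool_rot: [3.139, 0.382, 3.005]
force: [-2.2, -1.3, 3.3]
width: 15.9
gripper_force: 58.4
```

The circle is fully reachable and the handle is gripped (15.9 mm). Winding the first part now.

>>> step_arm:
  plan:
    - {"dx": 0.0117,"dy": 0.0011,"dz": 0.0291,"ax": 0,"ay": 0,"az": 0,"gripper": 0.1}
    - {"dx": 0.0114,"dy": 0.0076,"dz": 0.0282,"ax": 0,"ay": 0,"az": 0,"gripper": 0.1}
    - {"dx": 0.0106,"dy": 0.0137,"dz": 0.0261,"ax": 0,"ay": 0,"az": 0,"gripper": 0.1}
    - {"dx": 0.0093,"dy": 0.0193,"dz": 0.0229,"ax": 0,"ay": 0,"az": 0,"gripper": 0.1}
    - {"dx": 0.0076,"dy": 0.024,"dz": 0.0187,"ax": 0,"ay": 0,"az": 0,"gripper": 0.1}
    - {"dx": 0,"dy": 0,"dz": 0,"ax": 0,"ay": 0,"az": 0,"gripper": 0.1}

```text
clock: 26.85
eef_pos: [528.4, -40.3, 35.7]
tool_rot: [3.135, 0.379, 3.008]
force: [-4.6, 3.0, 4.3]
width: 15.6
gripper_force: 58.8
```

```bash
cat >> h.py <<'E'
def crank():
    s=ctrl.read_state();l=np.radians(22);p=w2v(s["eef_pos"])
    y,z=p[1]-.0,p[2]-77+98;F=s["force"]@V
    a=np.arctan2(-y,z-95);t=np.array([0,-np.cos(a),-np.sin(a)])
    print("t",s["clock"],"p",p.round(1),"a deg",np.degrees(a).round(1)%360,"rad",np.hypot(y,z-95).round(1),"Fv",F.round(1),"tang",(F@t).round(1),"w",s["width"].round(1),"rot",np.degrees(s["tool_rot"]).round(1))
E
python3 -c "
from h import *
crank()"
```

```text
Traceback (most recent call last):
  File "h.py", line 39, in crank
    print("t",s["clock"],"p",p.round(1),"a deg",np.degrees(a).round(1)%360,"rad",np.hypot(y,z-95).round(1),"Fv",F.round(1),"tang",(F@t).round(1),"w",s["width"].round(1),"rot",np.degrees(s["tool_rot"]).round(1))
                                                                                                                                                     ^^^^^^^^^^^^^^^^
AttributeError: 'float' object has no attribute 'round'
```

>>> step_arm:
  plan:
    - {"dx": 0.0055,"dy": 0.0277,"dz": 0.0136,"ax": 0,"ay": 0,"az": 0,"gripper": 0.1}
    - {"dx": 0.0032,"dy": 0.0301,"dz": 0.008,"ax": 0,"ay": 0,"az": 0,"gripper": 0.1}
    - {"dx": 0.0008,"dy": 0.0313,"dz": 0.002,"ax": 0,"ay": 0,"az": 0,"gripper": 0.1}
    - {"dx": -0.0016,"dy": 0.0311,"dz": -0.004,"ax": 0,"ay": 0,"az": 0,"gripper": 0.1}
    - {"dx": -0.004,"dy": 0.0295,"dz": -0.0099,"ax": 0,"ay": 0,"az": 0,"gripper": 0.1}
    - {"dx": -0.0062,"dy": 0.0266,"dz": -0.0154,"ax": 0,"ay": 0,"az": 0,"gripper": 0.1}
    - {"dx": -0.0082,"dy": 0.0226,"dz": -0.0202,"ax": 0,"ay": 0,"az": 0,"gripper": 0.1}
    - {"dx": -0.0097,"dy": 0.0175,"dz": -0.0241,"ax": 0,"ay": 0,"az": 0,"gripper": 0.1}

```text
clock: 27.85
eef_pos: [533.4, 19.4, 50.1]
tool_rot: [3.141, 0.372, 3.003]
force: [-7.4, -3.1, -4.8]
width: 16.1
gripper_force: 58.5
```

```bash
sed -i 's/s\["width"\].round(1)/round(float(s["width"]),1)/; s/(F@t).round(1)/round(float(F@t),1)/' h.py; python3 -c "
from h import *
crank()"
```

```text
t 27.85 p [-161.2   37.1   50.1] a deg 237.2 rad 44.2 Fv [-6.9 -4.1 -4.8] tang -6.3 w 16.1 rot [180.   21.3 172.1]
```

>>> step_arm:
  plan:
    - {"dx": -0.0089,"dy": 0.0117,"dz": -0.0279,"ax": 0,"ay": 0,"az": 0,"gripper": 0.1}
    - {"dx": -0.0096,"dy": 0.0054,"dz": -0.0295,"ax": 0,"ay": 0,"az": 0,"gripper": 0.1}
    - {"dx": -0.0097,"dy": -0.0011,"dz": -0.03,"ax": 0,"ay": 0,"az": 0,"gripper": 0.1}
    - {"dx": -0.0094,"dy": -0.0076,"dz": -0.0291,"ax": 0,"ay": 0,"az": 0,"gripper": 0.1}
    - {"dx": -0.0086,"dy": -0.0137,"dz": -0.027,"ax": 0,"ay": 0,"az": 0,"gripper": 0.1}
    - {"dx": -0.0073,"dy": -0.0193,"dz": -0.0238,"ax": 0,"ay": 0,"az": 0,"gripper": 0.1}

```text
clock: 28.6
eef_pos: [530.5, 17.4, 103.5]
tool_rot: [3.133, 0.375, 3.008]
force: [-3.8, 4.2, -5.2]
width: 15.7
gripper_force: 58.7
```

```bash
python3 -c "
from h import *
crank();measure('side8')";python3 circ.py 314 12 30
```

```text
t 28.6 p [-163.8   34.7  103.5] a deg 310.4 rad 45.6 Fv [-4.4  3.6 -5.2] tang -6.3 w 15.7 rot [179.5  21.5 172.3]
lever x mid (=-150+s) -85.80098232619258 y/z slope [  0.377 -82.808]
block top 215 ((-22.19143295288086, 0.8708305358886719), (47.5338020324707, 92.09712982177734), 0.06301698088645935)
-0.0076 -0.0240 -0.0187
-0.0055 -0.0277 -0.0136
-0.0032 -0.0301 -0.0080
-0.0008 -0.0313 -0.0020
0.0016 -0.0311 0.0040
0.0040 -0.0295 0.0099
0.0062 -0.0266 0.0154
0.0082 -0.0226 0.0202
0.0097 -0.0175 0.0241
0.0109 -0.0117 0.0270
0.0116 -0.0054 0.0286
0.0117 0.0011 0.0291
0.0114 0.0076 0.0282
0.0106 0.0137 0.0261
0.0093 0.0193 0.0229
0.0076 0.0240 0.0187
0.0055 0.0277 0.0136
0.0032 0.0301 0.0080
0.0008 0.0313 0.0020
-0.0016 0.0311 -0.0040
-0.0040 0.0295 -0.0099
-0.0062 0.0266 -0.0154
-0.0082 0.0226 -0.0202
-0.0097 0.0175 -0.0241
-0.0109 0.0117 -0.0270
-0.0116 0.0054 -0.0286
-0.0117 -0.0011 -0.0291
-0.0114 -0.0076 -0.0282
-0.0106 -0.0137 -0.0261
-0.0093 -0.0193 -0.0229
```

>>> step_arm:
  plan:
    - {"dx": -0.0063,"dy": -0.024,"dz": -0.0192,"ax": 0,"ay": 0,"az": 0,"gripper": 0.1}
    - {"dx": -0.0042,"dy": -0.0277,"dz": -0.0141,"ax": 0,"ay": 0,"az": 0,"gripper": 0.1}
    - {"dx": -0.0019,"dy": -0.0301,"dz": -0.0085,"ax": 0,"ay": 0,"az": 0,"gripper": 0.1}
    - {"dx": 0.0005,"dy": -0.0313,"dz": -0.0025,"ax": 0,"ay": 0,"az": 0,"gripper": 0.1}
    - {"dx": 0.0029,"dy": -0.0311,"dz": 0.0035,"ax": 0,"ay": 0,"az": 0,"gripper": 0.1}
    - {"dx": 0.0053,"dy": -0.0295,"dz": 0.0094,"ax": 0,"ay": 0,"az": 0,"gripper": 0.1}
    - {"dx": 0.0062,"dy": -0.0266,"dz": 0.0154,"ax": 0,"ay": 0,"az": 0,"gripper": 0.1}

```text
clock: 29.52
eef_pos: [518.8, -45.9, 109.1]
tool_rot: [3.141, 0.378, 3.006]
force: [-15.7, -3.0, 15.1]
width: 15.8
gripper_force: 61.0
```

```bash
python3 -c "
from h import *
crank()"
```

```text
t 29.525 p [-167.   -29.6  109.1] a deg 40.1 rad 45.9 Fv [-15.1  -5.   15.1] tang -5.9 w 15.8 rot [180.   21.7 172.2]
```

>>> step_arm:
  plan:
    - {"dx": 0.0142,"dy": -0.0226,"dz": 0.0178,"ax": 0,"ay": 0,"az": 0,"gripper": 0.1}
    - {"dx": 0.0157,"dy": -0.0175,"dz": 0.0217,"ax": 0,"ay": 0,"az": 0,"gripper": 0.1}
    - {"dx": 0.0159,"dy": -0.0117,"dz": 0.025,"ax": 0,"ay": 0,"az": 0,"gripper": 0.1}

```text
clock: 29.9
eef_pos: [515.7, -60.1, 86.4]
tool_rot: [3.139, 0.383, 3.006]
force: [-2.1, -0.6, 9.3]
width: 15.8
gripper_force: 60.3
```

```bash
python3 -c "
from h import *
crank();measure('side9')"
```

```text
t 29.9 p [-168.1  -44.    86.4] a deg 74.3 rad 45.7 Fv [-2.  -0.8  9.3] tang -8.7 w 15.8 rot [179.9  22.  172.2]
lever x mid (=-150+s) -90.22307162388515 y/z slope [-1.3000e-02 -2.1515e+01]
block top 209 ((-22.382572174072266, 2.9289398193359375), (95.77965545654297, 47.55483627319336), 89.86915588378906)
```

The lever now reads as latched (slope about 0), and the tangential force is climbing.

>>> step_arm:
  plan:
    - {"dx": 0.0116,"dy": -0.0054,"dz": 0.0286,"ax": 0,"ay": 0,"az": 0,"gripper": 0.1}
    - {"dx": 0.0117,"dy": 0.0011,"dz": 0.0291,"ax": 0,"ay": 0,"az": 0,"gripper": 0.1}
    - {"dx": 0,"dy": 0,"dz": 0,"ax": 0,"ay": 0,"az": 0,"gripper": 0.1}

```text
clock: 30.32
eef_pos: [514.8, -60.8, 66.8]
tool_rot: [3.138, 0.381, 3.005]
force: [-1.7, -1.0, 2.0]
width: 15.8
gripper_force: 59.6
```

```bash
python3 -c "
from h import *
crank()"
```

```text
t 30.325 p [-168.9  -44.8   66.8] a deg 99.2 rad 45.4 Fv [-1.6 -1.2  2. ] tang -2.1 w 15.8 rot [179.8  21.8 172.2]
```

>>> step_arm:
  plan:
    - {"dx": 0.0114,"dy": 0.0076,"dz": 0.0282,"ax": 0,"ay": 0,"az": 0,"gripper": 0.1}
    - {"dx": 0.0106,"dy": 0.0137,"dz": 0.0261,"ax": 0,"ay": 0,"az": 0,"gripper": 0.1}
    - {"dx": 0.0093,"dy": 0.0193,"dz": 0.0229,"ax": 0,"ay": 0,"az": 0,"gripper": 0.1}

```text
clock: 30.7
eef_pos: [516.1, -48.9, 42.6]
tool_rot: [3.139, 0.382, 3.006]
force: [-8.4, -2.1, 17.5]
width: 15.8
gripper_force: 60.9
```

```bash
python3 -c "
from h import *
crank()"
```

```text
t 30.7 p [-169.2  -32.8   42.6] a deg 133.7 rad 45.5 Fv [-8.1 -3.2 17.5] tang -14.9 w 15.8 rot [179.9  21.9 172.2]
```

>>> step_arm:
  plan:
    - {"dx": 0.0076,"dy": 0.024,"dz": 0.0187,"ax": 0,"ay": 0,"az": 0,"gripper": 0.1}
    - {"dx": 0.0028,"dy": 0.0138,"dz": 0.0068,"ax": 0,"ay": 0,"az": 0,"gripper": 0.1}
    - {"dx": 0,"dy": 0,"dz": 0,"ax": 0,"ay": 0,"az": 0,"gripper": 0.1}

```text
clock: 31.08
eef_pos: [517.2, -38.1, 34.5]
tool_rot: [3.141, 0.381, 3.006]
force: [-8.9, -3.4, 15.3]
width: 15.9
gripper_force: 60.8
```

```bash
python3 -c "
from h import *
crank()";python3 circ.py 152 12 6
```

```text
t 31.075 p [-169.6  -22.1   34.5] a deg 150.8 rad 45.2 Fv [-8.3 -4.5 15.3] tang -11.4 w 15.9 rot [180.   21.8 172.2]
0.0044 0.0291 0.0109
0.0020 0.0309 0.0050
-0.0004 0.0313 -0.0010
-0.0028 0.0304 -0.0070
-0.0051 0.0282 -0.0127
-0.0072 0.0247 -0.0179
```

>>> step_arm:
  plan:
    - {"dx": 0.0044,"dy": 0.0291,"dz": 0.0109,"ax": 0,"ay": 0,"az": 0,"gripper": 0.1}
    - {"dx": 0.002,"dy": 0.0309,"dz": 0.005,"ax": 0,"ay": 0,"az": 0,"gripper": 0.1}

```text
clock: 31.32
eef_pos: [518.8, -24.8, 29.5]
tool_rot: [-3.136, 0.382, 3.002]
force: [-13.0, -12.2, 22.3]
width: 16.0
gripper_force: 61.7
```

```bash
python3 -c "
from h import *
crank();measure('side10')"
```

```text
t 31.325 p [-169.8   -8.6   29.5] a deg 169.1 rad 45.4 Fv [-11.3 -13.9  22.3] tang -17.8 w 16.0 rot [-179.7   21.9  172. ]
lever x mid (=-150+s) -92.54656311611586 y/z slope [ 1.0000e-02 -2.5321e+01]
block top 207 ((-22.074132919311523, 1.1252288818359375), (93.14419555664062, 47.02314376831055), 89.98849487304688)
```

>>> step_arm:
  plan:
    - {"dx": -0.0004,"dy": 0.0313,"dz": -0.001,"ax": 0,"ay": 0,"az": 0,"gripper": 0.1}
    - {"dx": -0.0018,"dy": 0.02,"dz": -0.0046,"ax": 0,"ay": 0,"az": 0,"gripper": 0.1}
    - {"dx": 0,"dy": 0,"dz": 0,"ax": 0,"ay": 0,"az": 0,"gripper": 0.1}

```text
clock: 31.75
eef_pos: [519.4, -13.4, 29.6]
tool_rot: [-3.13, 0.379, 2.998]
force: [-7.9, -16.0, 6.9]
width: 15.9
gripper_force: 60.2
```

```bash
python3 -c "
from h import *
crank()"
```

```text
t 31.75 p [-170.7    2.7   29.6] a deg 183.5 rad 44.5 Fv [ -5.7 -16.9   6.9] tang -16.4 w 15.9 rot [-179.4   21.7  171.8]
```

>>> step_arm:
  plan:
    - {"dx": -0.004,"dy": 0.028,"dz": -0.01,"ax": 0,"ay": 0,"az": 0,"gripper": 0.1}
    - {"dx": 0,"dy": 0,"dz": 0,"ax": 0,"ay": 0,"az": 0,"gripper": 0.1}
    - {"dx": 0,"dy": 0,"dz": 0,"ax": 0,"ay": 0,"az": 0,"gripper": 0.1}

```text
clock: 32.12
eef_pos: [519.7, -5.6, 31.4]
tool_rot: [-3.131, 0.375, 2.996]
force: [-6.1, -15.3, -5.1]
width: 15.9
gripper_force: 59.3
```

```bash
python3 -c "
from h import *
crank()"
```

```text
t 32.125 p [-171.4   10.5   31.4] a deg 193.8 rad 43.9 Fv [ -4.  -16.   -5.1] tang -16.7 w 15.9 rot [-179.4   21.5  171.7]
```

```bash
python3 - <<'E'
from h import *
measure("side11")
f={}
for n in("side8","side9","side10","side11"):
    C=load(n)["color"].astype(int);W=w2v(cloud(load(n)));red=(C[...,0]>2.2*C[...,1])&(C[...,2]*2<C[...,0])&(C[...,0]>70)
    red[:205]=0;red[350:]=0;red[:,:270]=0;red[:,440:]=0
    v,u=np.where(red&(W[...,2]>145)&(W[...,2]<205));v2,u2=np.where(red&(W[...,2]<120))
    print(n,len(u),u.mean().round(2),v.mean().round(2),"low",len(u2),u2.mean().round(2),v2.mean().round(2))
b=load("side11");A=cv2.resize(b["color"][215:335,280:420],None,fx=4.5,fy=4.5,interpolation=cv2.INTER_CUBIC)
cv2.imwrite("pics/fin.png",np.clip(A[:,:,::-1].astype(int)*1.5,0,255).astype(np.uint8))
E
```

```text
lever x mid (=-150+s) -93.16557356161468 y/z slope [ 1.1000e-02 -2.4879e+01]
block top 209 ((-21.338613510131836, 1.1856765747070312), (97.41256713867188, 48.09768295288086), 88.2913589477539)
side8 178 341.81 261.35 low 261 366.58 296.9
side9 159 340.98 262.3 low 298 363.26 298.26
side10 157 339.99 262.49 low 301 362.03 298.48
side11 175 339.55 262.37 low 294 361.96 298.55
```

View pics/fin.png

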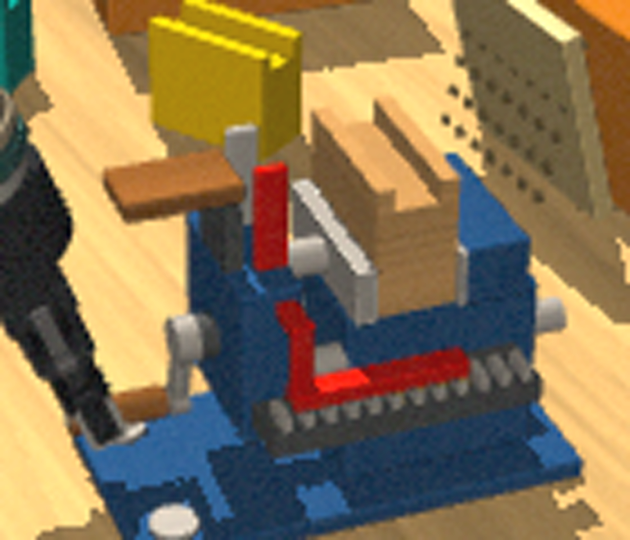

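>>> step_arm:
  plan:
    - {"dx": -0.006,"dy": 0.0265,"dz": -0.015,"ax": 0,"ay": 0,"az": 0,"gripper": 0.1}
    - {"dx": -0.008,"dy": 0.023,"dz": -0.02,"ax": 0,"ay": 0,"az": 0,"gripper": 0.1}
    - {"dx": 0,"dy": 0,"dz": 0,"ax": 0,"ay": 0,"az": 0,"gripper": 0.1}
    - {"dx": 0,"dy": 0,"dz": 0,"ax": 0,"ay": 0,"az": 0,"gripper": 0.1}

```text
clock: 32.67
eef_pos: [521.0, 13.0, 41.7]
tool_rot: [-3.137, 0.372, 2.999]
force: [-2.4, -8.7, -15.9]
width: 15.3
gripper_force: 59.8
```

```bash
python3 -c "
from h import *
crank()"
```

```text
t 32.675 p [-172.6   29.1   41.7] a deg 222.0 rad 43.5 Fv [ -1.2  -8.9 -15.9] tang -17.3 w 15.3 rot [-179.7   21.3  171.9]
```

```bash
python3 - <<'E'
from h import *
measure("side12")
for n in("side10","side11","side12"):
    C=load(n)["color"].astype(int);W=w2v(cloud(load(n)));red=(C[...,0]>2.2*C[...,1])&(C[...,2]*2<C[...,0])&(C[...,0]>70)
    red[:205]=0;red[350:]=0;red[:,:270]=0;red[:,440:]=0
    v,u=np.where(red&(W[...,2]>145)&(W[...,2]<205));v2,u2=np.where(red&(W[...,2]<120))
    m=red&(W[...,2]<110)
    print(n,len(u),u.mean().round(2),v.mean().round(2),"low",len(u2),u2.mean().round(2),v2.mean().round(2),"bar x",np.percentile(W[m][:,0],[2,98]).round(1))
E
```

```text
lever x mid (=-150+s) -94.12141797533792 y/z slope [ 1.9000e-02 -2.6901e+01]
block top 214 ((-22.446908950805664, 1.77252197265625), (48.76194381713867, 95.3990249633789), 0.25984689593315125)
side10 157 339.99 262.49 low 301 362.03 298.48 bar x [-99.5  -7.1]
side11 175 339.55 262.37 low 294 361.96 298.55 bar x [-99.5  -7.8]
side12 164 339.14 262.21 low 302 361.4 298.67 bar x [-101.4   -8.1]
```

>>> step_arm:
  plan:
    - {"dx": 0,"dy": 0,"dz": 0,"ax": 0,"ay": 0,"az": 0,"gripper": 0.1}
    - {"dx": 0,"dy": 0,"dz": 0,"ax": 0,"ay": 0,"az": 0,"gripper": 0.1}
    - {"dx": 0,"dy": 0,"dz": 0,"ax": 0,"ay": 0,"az": 0,"gripper": 0.1}
    - {"dx": 0,"dy": 0,"dz": 0,"ax": 0,"ay": 0,"az": 0,"gripper": 0.1}

```text
clock: 33.22
eef_pos: [521.1, 13.0, 41.7]
tool_rot: [-3.137, 0.372, 2.999]
force: [-3.4, -8.7, -16.2]
width: 15.8
gripper_force: 59.8
```

```bash
python3 -c "
from h import *
crank();measure('side13')";python3 circ.py 230 12 6
```

```text
t 33.225 p [-172.6   29.1   41.7] a deg 222.1 rad 43.5 Fv [ -2.2  -9.  -16.2] tang -17.6 w 15.8 rot [-179.7   21.3  171.9]
lever x mid (=-150+s) -94.40214184886429 y/z slope [ 4.0000e-03 -2.4079e+01]
block top 208 ((-21.828176498413086, 0.9768714904785156), (46.73683547973633, 95.5049057006836), 0.29056796431541443)
-0.0097 0.0175 -0.0241
-0.0109 0.0117 -0.0270
-0.0116 0.0054 -0.0286
-0.0117 -0.0011 -0.0291
-0.0114 -0.0076 -0.0282
-0.0106 -0.0137 -0.0261
```

>>> step_arm:
  plan:
    - {"dx": 0.003,"dy": -0.0087,"dz": 0.0073,"ax": 0,"ay": 0,"az": 0,"gripper": 0.1}
    - {"dx": 0.003,"dy": -0.0087,"dz": 0.0073,"ax": 0,"ay": 0,"az": 0,"gripper": 0.1}
    - {"dx": 0,"dy": 0,"dz": 0,"ax": 0,"ay": 0,"az": 0,"gripper": 0.1}
    - {"dx": 0,"dy": 0,"dz": 0,"ax": 0,"ay": 0,"az": 0,"gripper": 0.1}

```text
clock: 33.78
eef_pos: [520.8, 8.0, 37.7]
tool_rot: [-3.137, 0.373, 3.0]
force: [-5.4, -9.0, -10.5]
width: 15.9
gripper_force: 60.6
```

```bash
python3 -c "
from h import *
crank()"
```

```text
t 33.775 p [-172.2   24.2   37.7] a deg 213.6 rad 43.6 Fv [ -4.1  -9.6 -10.5] tang -13.8 w 15.9 rot [-179.8   21.4  171.9]
```

```bash
cat >> h.py <<'E'
def handle(n):
    g=load(n);W=w2v(cloud(g))-[-2.05,-2.2,0];C=g["color"].astype(int)
    br=(C[...,0]>1.5*C[...,1])&(C[...,1]>1.2*C[...,2])&(C[...,0]<140)&(W[...,0]<-128)&(W[...,0]>-215)&(abs(W[...,1])<70)&(W[...,2]>25)&(W[...,2]<165)
    v,u=np.where(br);print(n,"handle px",len(u),u.mean().round(2),v.mean().round(2),"med",np.median(W[br],0).round(1))
    gm=(np.ptp(C,-1)<25)&(W[...,0]>-150)&(W[...,0]<-120)&(W[...,1]<40)&(W[...,1]>-60)&(W[...,2]>30)&(W[...,2]<120)
    v,u=np.where(gm);print("   arm px",len(u),u.mean().round(2),v.mean().round(2),np.median(W[gm],0).round(1) if len(u) else 0)
E
python3 - <<'E'
from h import *
measure("side14")
for n in("side11","side12","side13","side14"): handle(n)
E
```

```text
lever x mid (=-150+s) -93.41342122666853 y/z slope [ 1.4000e-02 -2.5792e+01]
block top 214 ((-22.15900993347168, 1.1734771728515625), (94.64317321777344, 47.248695373535156), 89.759521484375)
side11 handle px 60 310.57 304.3 med [-154.2    6.5   56.2]
   arm px 152 320.8 293.72 [-134.1   -2.8   93.7]
side12 handle px 60 308.15 296.38 med [-154.3   25.    66.1]
   arm px 126 320.45 290.98 [-133.9   -4.8   96.9]
side13 handle px 61 307.52 296.54 med [-156.    25.2   65.5]
   arm px 130 320.59 290.99 [-133.7   -5.6   97.7]
side14 handle px 59 308.42 298.95 med [-155.9   19.8   62.2]
   arm px 135 320.4 291.84 [-134.5   -4.6   96.3]
```

>>> step_arm:
  plan:
    - {"dx": -0.004,"dy": 0.018,"dz": -0.01,"ax": 0,"ay": 0,"az": 0,"gripper": 0.1}
    - {"dx": -0.0055,"dy": 0.0165,"dz": -0.0135,"ax": 0,"ay": 0,"az": 0,"gripper": 0.1}
    - {"dx": -0.004,"dy": 0.008,"dz": -0.01,"ax": 0,"ay": 0,"az": 0,"gripper": 0.1}
    - {"dx": 0,"dy": 0,"dz": 0,"ax": 0,"ay": 0,"az": 0,"gripper": 0.1}
    - {"dx": 0,"dy": 0,"dz": 0,"ax": 0,"ay": 0,"az": 0,"gripper": 0.1}

```text
clock: 34.45
eef_pos: [521.7, 18.7, 47.7]
tool_rot: [-3.134, 0.372, 2.998]
force: [-4.1, -12.5, -15.6]
width: 15.7
gripper_force: 60.0
```

```bash
python3 - <<'E'
from h import *
crank();measure("side15");handle("side15")
E
```

```text
t 34.45 p [-172.7   34.9   47.7] a deg 232.9 rad 43.7 Fv [ -2.4 -12.9 -15.6] tang -20.2 w 15.7 rot [-179.6   21.3  171.8]
lever x mid (=-150+s) -94.78393163747396 y/z slope [ 1.5000e-02 -2.6298e+01]
block top 213 ((-21.79351234436035, 3.0868759155273438), (47.650081634521484, 96.8018569946289), 0.23251916468143463)
side15 handle px 58 306.66 293.14 med [-155.6   31.1   71.9]
   arm px 130 320.29 290.38 [-134.1   -5.    97.2]
```

>>> step_arm:
  plan:
    - {"dx": 0,"dy": 0,"dz": 0,"ax": 0,"ay": 0,"az": 0,"gripper": 0.6}
    - {"dx": 0,"dy": 0,"dz": 0,"ax": 0,"ay": 0,"az": 0,"gripper": 0.6}
    - {"dx": 0,"dy": 0,"dz": 0,"ax": 0,"ay": 0,"az": 0,"gripper": 0.6}

```text
clock: 34.88
eef_pos: [527.1, 26.5, 51.4]
tool_rot: [3.137, 0.381, 3.005]
force: [0.8, 0.4, -0.1]
width: 51.5
gripper_force: 0.0
```

```bash
python3 - <<'E'
from h import *
crank();measure("side16");handle("side16")
E
```

```text
t 34.875 p [-168.4   43.3   51.4] a deg 242.4 rad 48.9 Fv [ 0.7  0.5 -0.1] tang 0.1 w 51.5 rot [179.8  21.8 172.2]
lever x mid (=-150+s) -92.2806190028657 y/z slope [-3.0000e-03 -2.3257e+01]
block top 211 ((-22.68073081970215, 2.863727569580078), (94.5596694946289, 48.414825439453125), 89.67916870117188)
side16 handle px 129 311.96 311.1 med [-165.1  -36.1   67.6]
   arm px 172 323.0 296.66 [-132.5  -13.7   88.2]
```

>>> step_arm:
  plan:
    - {"dx": 0,"dy": 0,"dz": -0.06,"ax": 0,"ay": 0,"az": 0,"gripper": 0.6}
    - {"dx": 0,"dy": 0,"dz": -0.12,"ax": 0,"ay": 0,"az": 0,"gripper": 0.6}
    - {"dx": 0,"dy": 0,"dz": -0.08,"ax": 0,"ay": 0,"az": 0,"gripper": 0.6}
    - {"dx": 0,"dy": 0,"dz": 0,"ax": 0,"ay": 0,"az": 0,"gripper": 0.6}

```text
clock: 35.42
eef_pos: [499.2, 31.1, 125.8]
tool_rot: [3.137, 0.385, 3.007]
force: [1.1, -0.2, 0.2]
width: 51.3
gripper_force: 0.0
```

```bash
python3 - <<'E'
from h import *
crank();measure("side17");handle("side17")
a=look("top","top17");
for n,b in(("side17",[-2.05,-2.2,0]),("top17",[0,0,0])):
    W=w2v(cloud(load(n)))-b;C=load(n)["color"].astype(int)
    m=(W[...,0]<-150)&(W[...,0]>-200)&(W[...,1]<0)&(W[...,1]>-75)&(W[...,2]>30)&(W[...,2]<110)&(C[...,0]>1.3*C[...,2]);P=W[m]
    if len(P): print(n,len(P),P.min(0).round(1),P.max(0).round(1),P.mean(0).round(1))
E
```

```text
t 35.425 p [-196.7   44.2  125.8] a deg 319.5 rad 68.1 Fv [ 1.1 -0.1  0.2] tang 0.2 w 51.3 rot [179.8  22.1 172.3]
lever x mid (=-150+s) -91.0206397088557 y/z slope [-2.0000e-03 -2.3132e+01]
block top 209 ((-21.48886489868164, 2.1712875366210938), (46.75141525268555, 97.25654602050781), 0.24546340107917786)
side17 handle px 127 313.06 308.94 med [-166.4  -44.8   80.3]
   arm px 165 323.61 296.0 [-132.5  -14.5   90.8]
side17 134 [-193.1  -52.2   66.6] [-150.1  -31.9   84.8] [-171.5  -44.4   78.2]
top17 134 [-193.1  -47.7   72.5] [-150.3  -31.1   85.5] [-171.7  -39.1   79.9]
```

>>> step_arm:
  plan:
    - {"dx": 0,"dy": 0,"dz": 0,"ax": 0,"ay": 0,"az": 0,"gripper": 0.6}
    - {"dx": 0,"dy": 0,"dz": 0,"ax": 0,"ay": 0,"az": 0,"gripper": 0.6}

```text
clock: 35.78
eef_pos: [498.1, 30.1, 123.1]
tool_rot: [3.138, 0.38, 3.005]
force: [-1.3, -1.0, -0.0]
width: 51.4
gripper_force: 0.0
```

```bash
cat >> h.py <<'E'
def hang(tag):
    look("top",tag);W=w2v(cloud(load(tag)));C=load(tag)["color"].astype(int)
    m=(W[...,0]<-150)&(W[...,0]>-200)&(W[...,1]<-15)&(W[...,1]>-75)&(W[...,2]>30)&(W[...,2]<125)&(C[...,0]>1.3*C[...,2]);P=W[m]
    y=(P[:,1].min()+P[:,1].max())/2;z=np.percentile(P[:,2],95)-9;print(tag,ctrl.read_state()["clock"],"handle y,z",y.round(1),z.round(1),"a",np.degrees(np.arctan2(-y,z-95)).round(1),"xmin",P[:,0].min().round(1))
E
python3 - <<'E'
from h import *
hang("top18");measure("side18")
E
```

```text
top18 35.825 handle y,z -39.0 75.0 a 117.1 xmin -193.0
lever x mid (=-150+s) -91.05317973555691 y/z slope [ 7.0000e-03 -2.4653e+01]
block top 217 ((-22.22347068786621, 2.1597061157226562), (47.60091018676758, 96.94864654541016), 0.5300166010856628)
```

>>> step_arm:
  plan:
    - {"dx": 0,"dy": -0.1,"dz": 0,"ax": 0,"ay": 0,"az": 0,"gripper": 0.6}
    - {"dx": 0,"dy": -0.12,"dz": 0,"ax": 0,"ay": 0,"az": 0,"gripper": 0.6}
    - {"dx": 0,"dy": -0.057,"dz": 0,"ax": 0,"ay": 0,"az": 0,"gripper": 0.6}
    - {"dx": 0,"dy": 0,"dz": 0,"ax": 0,"ay": 0,"az": 0,"gripper": 0.6}
    - {"dx": 0,"dy": 0,"dz": 0,"ax": 0,"ay": 0,"az": 0,"gripper": 0.6}

```text
clock: 36.5
eef_pos: [487.4, -51.3, 123.7]
tool_rot: [3.137, 0.382, 3.006]
force: [-1.6, 0.5, 0.2]
width: 51.1
gripper_force: 0.0
```

```bash
python3 - <<'E'
from h import *
rel(v2w([-170,-40,54]),172.33,-22);print(w2v(ctrl.read_state()["eef_pos"]))
E
```

```text
t 36.5 pos [487.4 -51.3 123.7] rot deg [179.75  21.87 172.25] w 51.1 gf 0.0 F [-1.6  0.5  0.2]
shift units [ 0.0019 -0.004   0.2497]
turn units [ 0.0025 -0.0014 -0.0009]
[-197.3753295   -39.08402639  123.73423545]
```

>>> step_arm:
  plan:
    - {"dx": 0.0019,"dy": -0.004,"dz": 0.07,"ax": 0.0025,"ay": 0,"az": 0,"gripper": 0.6}
    - {"dx": 0,"dy": 0,"dz": 0.1,"ax": 0,"ay": 0,"az": 0,"gripper": 0.6}
    - {"dx": 0,"dy": 0,"dz": 0.08,"ax": 0,"ay": 0,"az": 0,"gripper": 0.6}
    - {"dx": 0,"dy": 0,"dz": 0,"ax": 0,"ay": 0,"az": 0,"gripper": 0.6}
    - {"dx": 0,"dy": 0,"dz": 0,"ax": 0,"ay": 0,"az": 0,"gripper": 0.1}
    - {"dx": 0,"dy": 0,"dz": 0,"ax": 0,"ay": 0,"az": 0,"gripper": 0.1}
    - {"dx": 0,"dy": 0,"dz": 0,"ax": 0,"ay": 0,"az": 0,"gripper": 0.1}
    - {"dx": 0,"dy": 0,"dz": 0,"ax": 0,"ay": 0,"az": 0,"gripper": 0.1}

```text
clock: 37.5
eef_pos: [514.4, -56.8, 54.9]
tool_rot: [-3.141, 0.383, 3.007]
force: [-2.2, 0.5, 7.5]
width: 16.0
gripper_force: 58.7
```

```bash
python3 -c "
from h import *
crank()"; python3 circ.py 116 12 12
```

```text
t 37.5 p [-169.9  -41.    54.9] a deg 115.0 rad 45.2 Fv [-2.2  0.2  7.5] tang -6.7 w 16.0 rot [-180.    22.   172.3]
0.0100 0.0166 0.0247
0.0085 0.0218 0.0209
0.0066 0.0260 0.0163
0.0044 0.0291 0.0109
0.0020 0.0309 0.0050
-0.0004 0.0313 -0.0010
-0.0028 0.0304 -0.0070
-0.0051 0.0282 -0.0127
-0.0072 0.0247 -0.0179
-0.0090 0.0202 -0.0223
-0.0104 0.0147 -0.0257
-0.0113 0.0086 -0.0279
```

>>> step_arm:
  plan:
    - {"dx": 0.01,"dy": 0.0166,"dz": 0.0247,"ax": 0,"ay": 0,"az": 0,"gripper": 0.1}
    - {"dx": 0.0085,"dy": 0.0218,"dz": 0.0209,"ax": 0,"ay": 0,"az": 0,"gripper": 0.1}
    - {"dx": 0.0066,"dy": 0.026,"dz": 0.0163,"ax": 0,"ay": 0,"az": 0,"gripper": 0.1}
    - {"dx": 0.0044,"dy": 0.0291,"dz": 0.0109,"ax": 0,"ay": 0,"az": 0,"gripper": 0.1}
    - {"dx": 0.002,"dy": 0.0309,"dz": 0.005,"ax": 0,"ay": 0,"az": 0,"gripper": 0.1}
    - {"dx": 0,"dy": 0,"dz": 0,"ax": 0,"ay": 0,"az": 0,"gripper": 0.1}
    - {"dx": 0,"dy": 0,"dz": 0,"ax": 0,"ay": 0,"az": 0,"gripper": 0.1}

```text
clock: 38.38
eef_pos: [517.9, -24.3, 30.0]
tool_rot: [-3.134, 0.383, 3.004]
force: [-9.2, -7.0, 19.3]
width: 16.0
gripper_force: 60.4
```

```bash
python3 -c "
from h import *
crank()"
```

```text
t 38.375 p [-170.7   -8.2   30. ] a deg 169.4 rad 44.8 Fv [-8.2 -8.2 19.3] tang -11.6 w 16.0 rot [-179.5   22.   172.1]
```

>>> step_arm:
  plan:
    - {"dx": 0,"dy": -0.006,"dz": -0.003,"ax": 0,"ay": 0,"az": 0,"gripper": 0.1}
    - {"dx": 0,"dy": -0.006,"dz": -0.003,"ax": 0,"ay": 0,"az": 0,"gripper": 0.1}
    - {"dx": 0,"dy": 0,"dz": 0,"ax": 0,"ay": 0,"az": 0,"gripper": 0.1}

```text
clock: 38.75
eef_pos: [517.3, -26.8, 31.1]
tool_rot: [-3.136, 0.383, 3.004]
force: [-4.4, -3.5, 9.4]
width: 15.9
gripper_force: 59.3
```

```bash
python3 -c "
from h import *
crank()"
```

```text
t 38.75 p [-171.   -10.8   31.1] a deg 165.9 rad 44.3 Fv [-3.9 -4.   9.4] tang -6.2 w 15.9 rot [-179.7   21.9  172.1]
```

>>> step_arm:
  plan:
    - {"dx": 0,"dy": -0.006,"dz": -0.003,"ax": 0,"ay": 0,"az": 0,"gripper": 0.1}
    - {"dx": 0,"dy": -0.004,"dz": -0.003,"ax": 0,"ay": 0,"az": 0,"gripper": 0.1}
    - {"dx": 0,"dy": 0,"dz": 0,"ax": 0,"ay": 0,"az": 0,"gripper": 0.1}

```text
clock: 39.12
eef_pos: [516.6, -30.2, 32.3]
tool_rot: [-3.135, 0.383, 3.003]
force: [-1.8, -5.5, 3.2]
width: 15.8
gripper_force: 58.7
```

```bash
python3 -c "
from h import *
crank();measure('side20')"
```

```text
t 39.125 p [-171.2  -14.3   32.3] a deg 161.0 rad 44.0 Fv [-1.  -5.7  3.2] tang -6.4 w 15.8 rot [-179.6   21.9  172. ]
lever x mid (=-150+s) -92.56275281423463 y/z slope [ 6.000e-03 -2.461e+01]
block top 216 ((-22.71329116821289, 2.2978744506835938), (94.08270263671875, 47.58634567260742), 88.95489501953125)
```

```bash
python3 circ.py 158 -5 8
```

```text
-0.0020 -0.0119 -0.0050
-0.0024 -0.0114 -0.0060
-0.0028 -0.0108 -0.0069
-0.0031 -0.0101 -0.0077
-0.0034 -0.0093 -0.0085
-0.0037 -0.0085 -0.0092
-0.0040 -0.0076 -0.0099
-0.0042 -0.0066 -0.0105
```

>>> step_arm:
  plan:
    - {"dx": -0.002,"dy": -0.0119,"dz": -0.005,"ax": 0,"ay": 0,"az": 0,"gripper": 0.1}
    - {"dx": -0.0024,"dy": -0.0114,"dz": -0.006,"ax": 0,"ay": 0,"az": 0,"gripper": 0.1}
    - {"dx": 0,"dy": 0,"dz": 0,"ax": 0,"ay": 0,"az": 0,"gripper": 0.1}
    - {"dx": 0,"dy": 0,"dz": 0,"ax": 0,"ay": 0,"az": 0,"gripper": 0.1}

```text
clock: 39.67
eef_pos: [515.8, -37.6, 35.7]
tool_rot: [-3.135, 0.383, 3.002]
force: [-0.7, -6.6, -0.4]
width: 15.6
gripper_force: 58.7
```

```bash
python3 -c "
from h import *
crank()"
```

```text
t 39.675 p [-171.   -21.7   35.7] a deg 150.5 rad 44.0 Fv [ 0.2 -6.7 -0.4] tang -5.6 w 15.6 rot [-179.6   21.9  172. ]
```

>>> step_arm:
  plan:
    - {"dx": -0.0028,"dy": -0.0108,"dz": -0.0069,"ax": 0,"ay": 0,"az": 0,"gripper": 0.1}
    - {"dx": -0.0031,"dy": -0.0101,"dz": -0.0077,"ax": 0,"ay": 0,"az": 0,"gripper": 0.1}
    - {"dx": -0.0034,"dy": -0.0093,"dz": -0.0085,"ax": 0,"ay": 0,"az": 0,"gripper": 0.1}
    - {"dx": -0.0037,"dy": -0.0085,"dz": -0.0092,"ax": 0,"ay": 0,"az": 0,"gripper": 0.1}
    - {"dx": 0,"dy": 0,"dz": 0,"ax": 0,"ay": 0,"az": 0,"gripper": 0.1}
    - {"dx": 0,"dy": 0,"dz": 0,"ax": 0,"ay": 0,"az": 0,"gripper": 0.1}

```text
clock: 40.42
eef_pos: [514.4, -50.2, 46.0]
tool_rot: [-3.134, 0.383, 3.001]
force: [-0.4, -7.9, -0.8]
width: 15.9
gripper_force: 58.8
```

```bash
python3 -c "
from h import *
crank()"
```

```text
t 40.425 p [-170.7  -34.4   46. ] a deg 129.1 rad 44.3 Fv [ 0.6 -7.9 -0.8] tang -4.3 w 15.9 rot [-179.5   22.   171.9]
```

>>> step_arm:
  plan:
    - {"dx": -0.003,"dy": -0.0066,"dz": -0.0075,"ax": 0,"ay": 0,"az": 0,"gripper": 0.1}
    - {"dx": 0,"dy": 0,"dz": 0,"ax": 0,"ay": 0,"az": 0,"gripper": 0.1}
    - {"dx": 0,"dy": 0,"dz": 0,"ax": 0,"ay": 0,"az": 0,"gripper": 0.1}
    - {"dx": 0,"dy": 0,"dz": 0,"ax": 0,"ay": 0,"az": 0,"gripper": 0.6}
    - {"dx": 0,"dy": 0,"dz": 0,"ax": 0,"ay": 0,"az": 0,"gripper": 0.6}
    - {"dx": 0,"dy": 0,"dz": 0,"ax": 0,"ay": 0,"az": 0,"gripper": 0.6}
    - {"dx": 0,"dy": 0,"dz": -0.06,"ax": 0,"ay": 0,"az": 0,"gripper": 0.6}
    - {"dx": 0,"dy": 0,"dz": -0.12,"ax": 0,"ay": 0,"az": 0,"gripper": 0.6}
    - {"dx": 0,"dy": 0,"dz": -0.12,"ax": 0,"ay": 0,"az": 0,"gripper": 0.6}
    - {"dx": 0,"dy": 0,"dz": -0.05,"ax": 0,"ay": 0,"az": 0,"gripper": 0.6}
    - {"dx": 0,"dy": 0,"dz": 0,"ax": 0,"ay": 0,"az": 0,"gripper": 0.6}

```text
clock: 41.8
eef_pos: [475.8, -41.4, 147.2]
tool_rot: [-3.14, 0.384, 3.007]
force: [0.1, -0.1, -0.2]
width: 51.0
gripper_force: 0.0
```

```bash
python3 - <<'E'
from h import *
crank();hang("top21");measure("side21")
W=cloud(load("top21"));
for n,c in(("jar",(235,297)),("stand",(500,238)),("char",(492,303))):
    print(n,cloud(load("top0"))[c[1],c[0]].round(1),W[c[1],c[0]].round(1))
E
```

```text
t 41.8 p [-210.2  -30.8  147.2] a deg 22.8 rad 79.5 Fv [ 0.1 -0.1 -0.2] tang 0.1 w 51.0 rot [-179.9   22.   172.3]
top21 41.85 handle y,z -39.8 75.0 a 116.7 xmin -193.0
lever x mid (=-150+s) -91.31376032109094 y/z slope [ 1.8000e-02 -2.6618e+01]
block top 214 ((-22.05109214782715, 1.7587699890136719), (94.09745025634766, 47.39292907714844), 89.83261108398438)
jar [467.6 300.9  83. ] [467.6 300.5  84.9]
stand [ 628.  -333.3   21.2] [ 628.3 -334.    19.1]
char [ 468.4 -304.3   35.1] [ 468.4 -304.1   35.7]
```

```bash
python3 -c "
from cell import ctrl
print(ctrl.finish_job())"
```

```text
the job is handed in; nothing more can be done
None
```

I handed the job in at about 42 s. The beech block stands centred on the ledge to within about 2 mm and the lever is latched. I wound the crank to about 20 N at the handle. On letting go it sprang back about 115°, so the clamping left is an estimate of 110–140 N, just short of the roughly 160 N that 12 N at the handle stands for. The robot touches nothing, and the jar, torch stand and charcoal block have not moved.

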